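Close the gel-casting jig on its spacer and hold it

ROBOT

A 7-joint arm with a two-finger parallel gripper is mounted at the origin on the work surface. World frame = base frame: x ahead of the robot, y to its left, z up, the work surface at z = 0. Lengths are in m, angles in rad, forces in N, time in s.
With the tool pointing down it reaches from about 0.35 to 0.9 m from the base axis. Payload 8.1 kg.
Tool frame: the origin (TCP) lies on the centre line of the jaws, within the pads' length; the fingertips stand 14 mm ahead of it and the grasp point (between the pads) lies 5 mm behind it; z points along the fingers, y is the direction in which the jaws open and shut (so a half turn about z gives the same grasp; the last joint's range is limited). The gripper opens to 92 mm and grips with 3 to 60 N. Pads are 19 mm wide; open, the fingers measure 130 mm over their backs; the gripper's body (75 mm by 190 mm) begins 47 mm behind the grasp point.
Start: joints at [1.058, 0.434, 0.025, 1.573, -0.012, 1.134, -0.075], TCP at [0.249, -0.573, 0.241] pointing down, gripper open.
Joint ranges: [-2.62, 2.62], [-0.44, 2.09], [-1.27, 1.32], [0.08, 2.57], [-1.32, 4.46], [0.12, 2], [-2.74, 2.74]. Speed limits (rad/s): [2.22, 2.22, 3.01, 3.01, 3.14, 3.14, 3.14].

INTERFACE

Orientations are given as a rotation vector (axis times angle).
In Python, from cell import arm, optics gives the robot as it stands.
- The arm moves only by the shell command python3 -m creep 'ROWS' [FORCE]. ROWS is JSON, a list of rows, each an object with "translation": the shift along the tool's x, y, z in m, a list of three; "rot": the turn, a rotation vector about the tool's x, y, z in degrees, a list of three; "jaw": the finger opening in m, from 0 to 0.0918. In form: [{"translation": [x, y, z], "rot": [wx, wy, wz], "jaw": jaw}, ...]. A call has 1 to 12 rows; each row shifts and turns the commanded pose from where the row before left it, along the tool's axes as they then stand; what a row does not reach is not made up. A row lasts 1/12 s, in which the tool goes at most 41.7 mm and 7.16 degrees, less where a joint would pass 70% of its speed; a pose out of reach is approached as far as the arm can. A call is refused whole if a number of a shift passes 0.0417 or a number of a turn 7.16, either way. A call with a gripper value outside its range is refused whole. The fingers move at their own pace and stop on an object; FORCE is the grip in N (left out, the last holds). Time passes only in rows, so rows that do not move let the fingers close. It gives the time, the measured TCP pose, the force and the opening at its end, in the units of the state.
- arm.observe(): the state, without advancing time (a new reading comes with each control period).
- optics.get_image(name): name is "scene" or "top"; returns the picture (420x560x3 uint8, red, green, blue); there is no depth.
- optics.camera_info(name): a dict with "fx", "fy", "cx", "cy" (pixels), "R" (3x3) and "t" (3): a world point X has camera coordinates R X + t. Camera axes: x right, y down, z forward; pixel columns grow to the right and rows downward; lengths in m; the calibration is good to about 2 mm. A picture is of the moment at which its call begins. camera_info takes no time and is no camera call.
- arm.sign_off(): hands the job in, once; it reports no verdict.
Trained networks look in the newest picture that a camera, given by its name, has taken for a name from the list of things; names that differ only in an ending like _2 or _b are one class to them, and where a whole thing is asked for, a point or a joint stands for the part that bears it (a point fixed in the world has none). Each returns a list of dicts, best first, with "score" (0 to 1); they miss things now and then, are a little off and sometimes report something else, mostly with a low value. They report only what shows in the picture. A call takes as long as a camera call.
- optics.boxes_of(camera, thing): "location" ([column, row] in pixels, amid what is visible of it).
- optics.pinpoint(camera, thing): "location" ([column, row] in pixels: a listed point, or the origin of a listed thing).
The state is a dict: "clock": time; "joints": joint angles; "dq": joint speeds; "joint_efforts": joint torques, N m; "position": TCP position; "ee_rot": TCP orientation; "force": force on the tool from outside, world axes, zero at the start; "ft_torque": the same for the moment, N m; "width": opening from 0.0 (shut) to 1.0 (fully open).
Only numpy, scipy, OpenCV 4.12 (cv2) and the standard library are available. Lean on these libraries where they do the work, as an engineer would, in place of code of your own. Each camera call takes 0.05 s, during which the arm holds its last target.

TASK

Draw the orange-headed pin out of the sliding white plate of the gel-casting jig and park it upright in the blue block's notch, head resting on the block. Then stand the green spacer fully down, midway along, in the one gap beside the plate that is wide enough as it is (by the thin end stop), let go of it, and push the plate by its black knob until the spacer is flush between plate and stop. Finish while still holding the plate pressed firmly (more than 4 N) against the spacer; do not disturb the two racks and the pipette.

Things in the scene. Friction and masses are not known exactly. Their poses are not given: they have to be found in the camera images.
- jig: Grey fixed base slab on the bench, 156 mm (own x, from -96 to +60) by 300 mm (own y) by 16 mm thick, turned differently each time. Origin on its underside, below the middle of the plate's locked position; y is the direction in which the plate slides. The pin goes through it at x = -68, y = 0 mm.
- plate: White ceramic slab on an aluminium carriage, 80 mm (x) by 110 mm (y) by 30 mm high, on the jig's base. It only slides along the jig's y, 14 mm either way from its locked middle (1.5 N friction, stays where left). Axes parallel to the jig's; origin at the centre of its underside, 16 mm above the bench.
- stop_thin: The thin grey end stop, 80 mm (x) by 24 mm (y) by 30 mm high, fixed on the base at one end of the plate (either end). Axes parallel to the jig's, origin at the centre of its underside, 16 mm above the bench. The gap between it and the locked plate is 21 to 28 mm, the wide one.
- stop_thick: The thick grey end stop, 80 mm by 56 mm (y) by 30 mm high, fixed at the plate's other end; same origin and axes. Its gap to the locked plate is only 5 to 12 mm: too narrow for the spacer.
- pin: Locking pin, upright: steel shank 10 mm across, 30 mm long with a bevelled foot, under a round orange head 19 mm across and 40 mm high (60 g). Origin at the shank's foot, z up. At the start the shank is in the plate's bore, the head resting on the ear, its underside 32 mm and its top 72 mm above the bench.
- pin_seat (a point): Centre of the underside of the pin's head, 30 mm above the pin's foot.
- dock: Small blue fixed parking block, 40 by 40 by 32 mm high, on the base's front strip; origin at the centre of its underside (16 mm above the bench), turned a little against the jig. A notch 14 mm wide (its y), 26 mm deep, through the full height, opens to its -x face.
- notch (a point): Point on the top face of the blue block (48 mm above the bench) in the middle of the notch's width, 10 mm from its closed end; axes as the block's. The parked pin has its head's underside centre here (it may lie up to 10 mm along the notch; at most 5 mm farther in is possible).
- spacer: Green spacer standing on the bench (100 g): foot bar 70 mm (x) by 16 mm thick (y) by 30 mm high, with a grip tab 30 mm (x) by 16 mm (y) on its middle from 30 to 66 mm height. Origin at the centre of its underside, z up. In the gap its x lies along the jig's x, its underside on the base 16 mm above the bench, and only the tab stands out.
- tube_rack: Bystander: yellow rack 70 by 100 by 65 mm with three capped tubes up to 116 mm high. Origin at the centre of its underside.
- microtube_rack: Bystander: flat blue rack 60 by 140 by 34 mm with white caps. Origin at the centre of its underside.
- pipette: Bystander: grey pipette lying along its x, about 250 mm long and 26 mm high. Origin on its underside, near the middle.
- knob (a point): Centre of the top of the black knob on the plate's middle, 80 mm above the bench. Knob 30 mm (x) by 20 mm (y), 34 mm high above the plate's top (which is 46 mm above the bench). Axes as the plate's.
- bore (a point): Mouth of the pin's vertical 11.5 mm bore, 68 mm to -x of the plate's middle, on top of an aluminium ear 36 mm wide (y) and 16 mm high that belongs to the plate; 32 mm above the bench.

How it is judged:
On the way, in this order (a step that is already met when the one before it is completed fails the run):
1. the pin is parked upright in the blue block's notch, head down on the block, and released (x of pin_seat in the frame of notch between -0.01 and 0.01 m and y of pin_seat in the frame of notch between -0.005 and 0.005 m and z of pin_seat in the frame of notch between -0.003 and 0.003 m and angle between pin's own z axis and vertical below 0.12 rad and contact force between the fingers and pin below 0.1 N), for 0.2 s.
2. the spacer stands fully down in the gap next to the thin stop, released (horizontal distance between spacer and stop_thin below 0.045 m and z of spacer in the frame of jig between 0.013 and 0.0185 m and x of spacer in the frame of jig between -0.015 and 0.015 m and y of spacer in the frame of plate between -0.085 and 0.085 m and angle between spacer's own z axis and vertical below 0.08 rad and contact force between the fingers and spacer below 0.1 N), for 0.2 s.
At the end, for the whole second after the job is handed in: Pin upright in the notch, head within 3 mm of the block top, untouched. Spacer fully down by the thin stop, upright, parallel within 2.3 degrees, within 15 mm of the middle, untouched. Fingers hold the plate, with over 4 N on the spacer and through it on the stop, still for the last second (all of step 1 and all of step 2 and horizontal distance between plate and stop_thin below 0.0845 m and angle between the y axis of spacer and the y axis of jig, either way round below 0.04 rad and contact force between plate and spacer above 4 N and contact force between spacer and stop_thin above 4 N and contact force between the fingers and plate above 2 N and linear speed of plate below 0.01 m/s); the arm keeps its last pose, push and grip.
It fails at once if the yellow tube rack is pushed more than 20 mm or tipped (distance of tube_rack from where it was at the start of the episode above 0.02 m or angle between tube_rack's own z axis and vertical above 0.3 rad).
It fails at once if the blue microtube rack is pushed more than 20 mm or tipped (distance of microtube_rack from where it was at the start of the episode above 0.02 m or angle between microtube_rack's own z axis and vertical above 0.3 rad).
It fails at once if the pipette is pushed more than 20 mm or tipped (distance of pipette from where it was at the start of the episode above 0.02 m or angle between pipette's own z axis and vertical above 0.3 rad).
It also fails if it takes over 67 s, if anything falls off the work surface, if the arm or the gripper's body presses on something with over 40 N, if the wrist force passes 120 N, or if a joint passes its speed limit or range.

## Working session

There is one attempt and no reset: what is moved stays moved. The work goes in short steps, Python scripts to look and compute and a shell command to move; the robot and the scene stay as the last step left them, time stands still between calls to the robot, and variables do not carry over. Pictures are saved under pics/ and viewed, and the job is handed in when it is done.

```bash
ls; mkdir -p pics
python3 - <<'E'
from cell import arm, optics
import cv2
print(arm.observe())
for n in("scene","top"):
    im=optics.get_image(n); cv2.imwrite(f"pics/{n}0.png",im[:,:,::-1]); print(n,optics.camera_info(n))
    for t in ["jig","plate","stop_thin","stop_thick","pin","pin_seat","dock","notch","spacer","knob","bore","tube_rack","microtube_rack","pipette"]:
        r=optics.pinpoint(n,t)[:2]; print(n,t,[(([round(float(v)) for v in q["location"]]),round(float(q["score"]),2)) for q in r])
print(arm.observe()["clock"])
E
```

```text
pics
{'clock': 0.0, 'joints': array([ 1.05844172,  0.43521608,  0.02495633,  1.57408831, -0.01166044,
        1.13402908, -0.0751332 ]), 'dq': array([-0.0005096 ,  0.00136648, -0.0002746 , -0.0028265 ,  0.00013063,
       -0.00025702, -0.00030692]), 'joint_efforts': array([-3.44534385e-05, -6.67844796e+01,  9.84750912e-01, -3.14457464e+01,
       -6.04730565e-02,  4.31915629e-02,  1.73208823e-04]), 'position': array([ 0.24876676, -0.57281466,  0.23995245]), 'ee_rot': array([-3.07441378e+00, -6.38659212e-01,  6.36417776e-04]), 'force': array([-0.37442782, -0.10605093, -0.29499253]), 'ft_torque': array([-0.00313277, -0.03149545, -0.03034565]), 'width': 0.9997985161161962}
scene {'fx': 495.10310042380905, 'fy': 495.10310042380905, 'cx': 274.9218926624117, 'cy': 206.02176718051805, 'R': array([[-0.79844992,  0.60203836, -0.00524727],
       [ 0.39103454,  0.51194092, -0.76485848],
       [-0.45778785, -0.61275305, -0.64417698]]), 't': array([ 0.47189068, -0.17809396,  1.44527358])}
scene jig [([296, 231], 0.96), ([288, 207], 0.68)]
scene plate [([302, 230], 0.93)]
scene stop_thin [([318,
[... 593 characters left out ...]
62845e-04],
       [-9.82503639e-01, -3.99662429e-04, -1.86242961e-01],
       [ 1.86243116e-01, -3.94022428e-04, -9.82503611e-01]]), 't': array([0.0240202 , 0.61873573, 1.16093686])}
top jig [([282, 241], 0.6)]
top plate [([284, 239], 0.91)]
top stop_thin [([251, 230], 0.6)]
top stop_thick []
top pin [([272, 261], 0.61)]
top pin_seat [([275, 261], 0.55)]
top dock [([240, 256], 0.8)]
top notch [([282, 239], 0.69), ([236, 258], 0.55)]
top spacer [([448, 280], 0.84)]
top knob [([282, 236], 0.56), ([282, 239], 0.35)]
top bore [([278, 264], 0.8), ([238, 259], 0.42)]
top tube_rack [([139, 270], 0.71)]
top microtube_rack [([257, 165], 0.71), ([252, 232], 0.58)]
top pipette [([427, 188], 0.96)]
1.5
```

View images.

View pics/scene0.png

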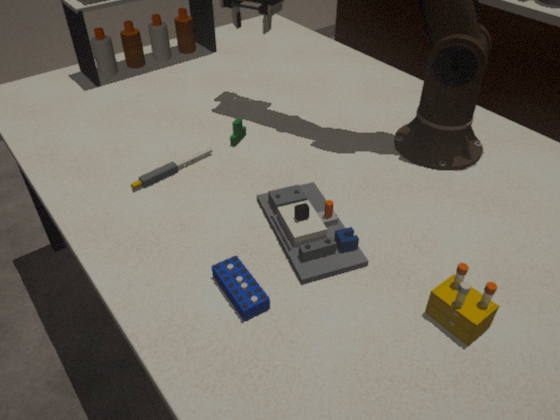

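View pics/top0.png

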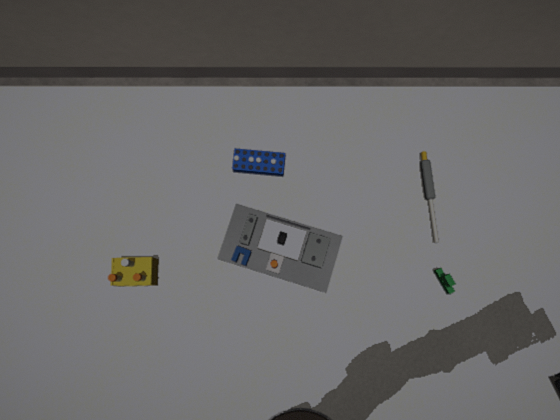

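Run:
```python
import cv2
a=cv2.imread('pics/top0.png')[195:300,200:330];cv2.imwrite('pics/tcrop.png',cv2.resize(a,None,fx=5.5,fy=5.5,interpolation=cv2.INTER_CUBIC))
a=cv2.imread('pics/scene0.png')[180:290,240:380];cv2.imwrite('pics/scrop.png',cv2.resize(a,None,fx=5,fy=5,interpolation=cv2.INTER_CUBIC))
a=cv2.imread('pics/top0.png')[230:310,400:500];cv2.imwrite('pics/tcrop2.png',cv2.resize(a,None,fx=5,fy=5,interpolation=cv2.INTER_CUBIC))
```

```text
(no output)
```

View pics/tcrop.png

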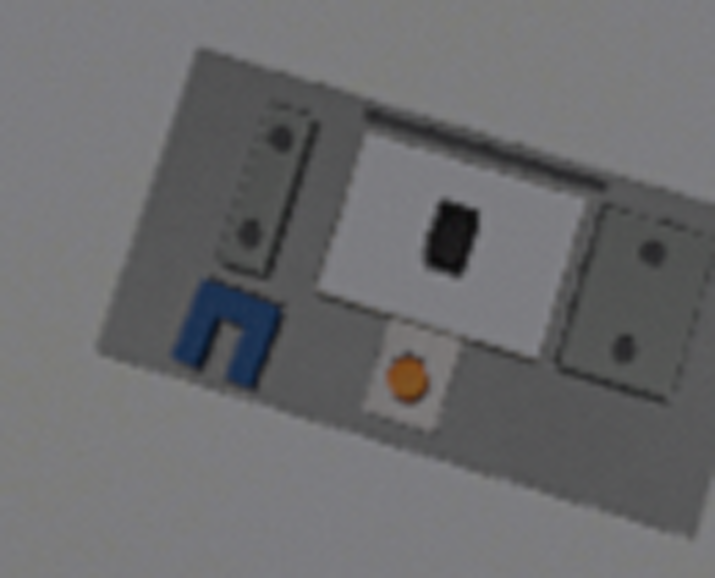

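View pics/scrop.png

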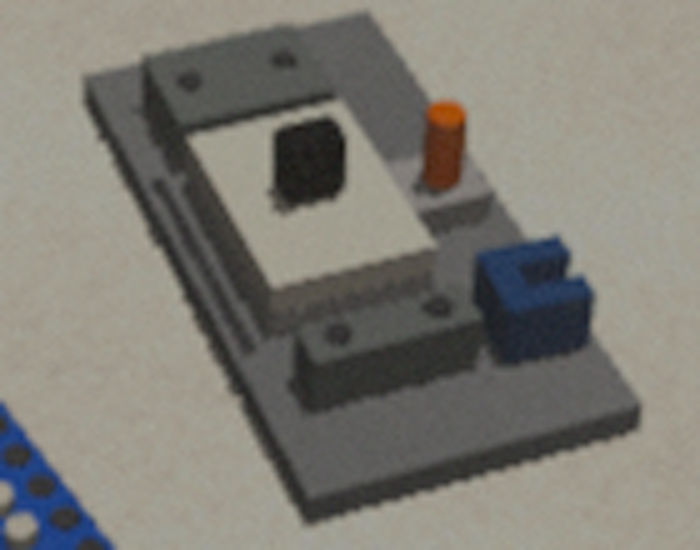

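View pics/tcrop2.png

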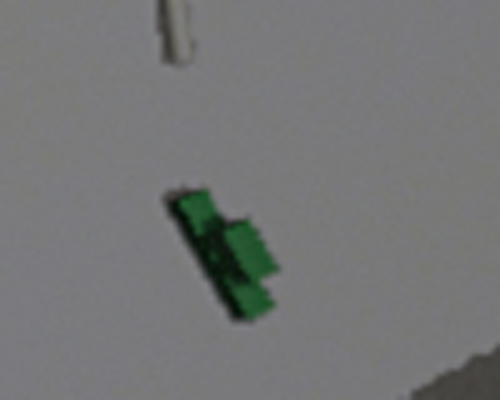

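```bash
cat > h.py <<'E'
import numpy as np,cv2
from scipy.optimize import least_squares,minimize
from cell import arm,optics
CI={n:optics.camera_info(n) for n in("scene","top")}
def proj(n,X):
    c=CI[n];p=np.atleast_2d(X)@np.array(c["R"]).T+c["t"]
    return np.c_[c["fx"]*p[:,0]/p[:,2]+c["cx"],c["fy"]*p[:,1]/p[:,2]+c["cy"]]
def back(n,px,z):
    c=CI[n];R=np.array(c["R"]);C=-R.T@c["t"];d=R.T@np.array([(px[0]-c["cx"])/c["fx"],(px[1]-c["cy"])/c["fy"],1]);return C+d*(z-C[2])/d[2]
def pose(p,X):
    c,s=np.cos(p[2]),np.sin(p[2]);X=np.atleast_2d(X).astype(float)
    return np.c_[p[0]+c*X[:,0]-s*X[:,1],p[1]+s*X[:,0]+c*X[:,1],X[:,2]]
def box(x,y,z0,z1): return np.array([[a,b,c] for a in(-x,x) for b in(-y,y) for c in(z0,z1)])
SP=[box(.035,.008,0,.03),box(.015,.008,.03,.066)]
def sil(n,p,parts,K=8):
    m=np.zeros((420*K//4,560*K//4),np.uint8) if 0 else np.zeros((420*4,560*4),np.uint8)
    for b in parts:
        q=proj(n,pose(p,b)); h=cv2.convexHull(((q+.5)*4-.5).astype(np.float32))
        cv2.fillConvexPoly(m,np.round(h*16).astype(np.int32),255,shift=4)
    return cv2.resize(m,(560,420),interpolation=cv2.INTER_AREA)/255.
def fitsil(masks,parts,p0):
    f=lambda p:sum(((sil(n,p,parts)-m)**2).sum() for n,m in masks.items())
    best=None
    for d in np.linspace(-.5,.5,5):
        s=np.array([[0,0,0],[.01,0,0],[0,.01,0],[0,0,.25]])+np.array(p0)+[0,0,d]
        r=minimize(f,s[0],method="Nelder-Mead",options=dict(initial_simplex=s,xatol=1e-4,fatol=1e-2))
        if best is None or r.fun<best.fun:best=r
    return best.x,best.fun
def green(im):
    im=im.astype(float); r,g,b=im[...,0],im[...,1],im[...,2]
    return ((g>1.35*r)&(g>1.35*b)&(g>25)).astype(float)
E
cat > fit.py <<'E'
from h import *
T=lambda u,v:((u+.5)/5.5-.5+200,(v+.5)/5.5-.5+195)
S=lambda u,v:((u+.5)/5-.5+240,(v+.5)/5-.5+180)
J=[("top",T(197,48),(60,150,16)),("top",T(97,352),(-96,150,16)),("top",T(692,537),(-96,-150,16)),
("top",T(367,130),(40,55,46)),("top",T(590,198),(40,-55,46)),("top",T(317,290),(-40,55,46)),("top",T(537,360),(-40,-55,46)),("top",T(408,378),(-68,0,72)),
("scene",S(640,403),(-96,150,16)),("scene",S(305,497),(60,150,16)),("scene",S(85,78),(60,-150,16)),("scene",S(368,12),(-96,-150,16)),
("scene",S(190,135),(40,-55,46)),("scene",S(345,100),(-40,-55,46)),("scene",S(438,245),(-40,55,46)),("scene",S(270,290),(40,55,46)),("scene",S(446,113),(-68,0,72))]
def fit(P,p0):
    f=lambda p:np.concatenate([proj(n,pose(p,np.array(X)/1e3))[0]-px for n,px,X in P])
    r=least_squares(f,p0);return r.x,f(r.x).reshape(-1,2)
for sel in(["top","scene"],["top"],["scene"]):
    P=[j for j in J if j[0] in sel];p,e=fit(P,[.45,0,-.26]);print(sel,p.round(4),np.degrees(p[2]),abs(e).max().round(2))
    if len(sel)==2: pj=p;print(e.round(1).tolist())
print("pin from jig",pose(pj,[-.068,0,.072]),"top",back("top",T(408,378),.072),"scene",back("scene",S(446,113),.072))
D=[("top",T(205,282),(20,20,48)),("top",T(285,307),(20,-20,48)),("top",T(255,388),(-20,-20,48)),("top",T(175,360),(-20,20,48)),
("scene",S(478,255),(20,-20,48)),("scene",S(563,240),(-20,-20,48)),("scene",S(592,290),(-20,20,48)),("scene",S(510,308),(20,20,48))]
for sel in(["top","scene"],["top"],["scene"]):
    P=[j for j in D if j[0] in sel];p,e=fit(P,[.38,.1,-.26]);print("dock",p.round(4),np.degrees(p[2]),e.round(1).tolist())
    if len(sel)==2:print("notch",pose(p,[.020-.014-.010,0,.048]))
im={n:cv2.imread(f"pics/{n}0.png")[:,:,::-1] for n in("top","scene")}
mk={n:green(v) for n,v in im.items()}
for n in mk:print(n,mk[n].sum(),np.argwhere(mk[n]>0).mean(0))
p0=list(back("top",(448,280),.03)[:2])+[-.5]
print("net spacer",p0)
print("spacer",fitsil(mk,SP,p0)); print(fitsil({"top":mk["top"]},SP,p0));print(fitsil({"scene":mk["scene"]},SP,p0))
c,s=np.cos(pj[2]),np.sin(pj[2])
for u,v,x in((317,122,40),(268,277,-40)):
    X=back("top",T(u,v),.046);d=X[:2]-pj[:2];print("thin inner corner in jig",c*d[0]+s*d[1],-s*d[0]+c*d[1])
for n in("tube_rack",(139,270)),("micro",(257,165)),("pip",(427,188)):print(n[0],back("top",n[1],.0))
E
python3 fit.py
```

```text
['top', 'scene'] [ 0.5503  0.0458 -0.3016] -17.277723945170358 1.14
[[-0.2, -0.4], [-0.8, -0.3], [0.2, 0.4], [-0.3, 0.1], [-0.6, 0.1], [-0.7, 0.2], [0.0, 0.1], [-0.6, 0.1], [0.2, 0.3], [0.3, 0.1], [-0.4, -0.8], [0.1, -0.5], [-1.1, -0.2], [-0.7, -0.6], [-0.3, -0.3], [-0.1, -0.8], [0.0, -0.4]]
['top'] [ 0.5505  0.0449 -0.2988] -17.12177755246271 0.73
['scene'] [ 0.5505  0.0468 -0.3039] -17.413610250348867 0.91
pin from jig [[0.48536022 0.06598045 0.072     ]] top [0.4856155  0.06445544 0.072     ] scene [0.48625922 0.06691433 0.072     ]
dock [ 0.5075  0.1504 -0.3577] -20.495692893879692 [[-0.6, -0.4], [-0.7, 0.5], [-0.9, 0.4], [-0.9, 0.0], [-0.8, -1.1], [-1.2, -1.7], [0.3, 0.2], [-0.3, 0.3]]
notch [[0.50379985 0.15183816 0.048     ]]
dock [ 0.5079  0.1485 -0.3305] -18.934722520134642 [[-0.1, -0.4], [-0.0, 0.1], [0.1, 0.1], [-0.0, 0.1]]
dock [ 0.5079  0.1524 -0.3868] -22.161452478270707 [[-0.2, -0.8], [-0.3, -1.0], [0.7, 1.0], [-0.2, 0.7]]
top 221.0 [280.12217195 445.50226244]
scene 216.0 [131.20833333 237.03240741]
net spacer [np.float64(0.44615502606133645), np.float64(-0.3842444196257317), -0.5]
spacer (array([ 0.4444074 , -0.37829672,  0.60512953]), np.float64(167.22800461361015))
(array([ 0.44570632, -0.37927857,  0.62887195]), np.float64(97.53213379469435))
(array([ 0.442499  , -0.37970817,  0.6391818 ]), np.float64(64.01488658208382))
thin inner corner in jig 0.037110648554994866 0.07812344204102468
thin inner corner in jig -0.040064687185811854 0.07719558605146115
tube_rack [0.47351111 0.42452384 0.        ]
micro [0.76285937 0.11513318 0.        ]
pip [ 0.69758985 -0.35220487  0.        ]
```

```bash
python3 -m creep '[{"translation":[0,0,0],"rot":[0,0,6.8],"jaw":0.05},{"translation":[0,0,0],"rot":[0,0,6.8],"jaw":0.05},{"translation":[0,0,0],"rot":[0,0,6.8],"jaw":0.05},{"translation":[0,0,0],"rot":[0,0,6.8],"jaw":0.05},{"translation":[0,0,0],"rot":[0,0,6.8],"jaw":0.05},{"translation":[0,0,0],"rot":[0,0,6.8],"jaw":0.05},{"translation":[0,-0.03,0],"rot":[0,0,0],"jaw":0.05},{"translation":[0,-0.03,0],"rot":[0,0,0],"jaw":0.05},{"translation":[0,-0.03,0],"rot":[0,0,0],"jaw":0.05},{"translation":[0,-0.03,0],"rot":[0,0,0],"jaw":0.05},{"translation":[0,-0.03,0],"rot":[0,0,0],"jaw":0.05},{"translation":[0,-0.03,0],"rot":[0,0,0],"jaw":0.05}]' 30
python3 - <<'E'
from h import *
from scipy.spatial.transform import Rotation as R
s=arm.observe();r=R.from_rotvec(s["ee_rot"]);print(s["position"],r.as_matrix().round(3))
im=cv2.imread('pics/top0.png')
for p,c in(((.5503,.0458,-.3016),(0,0,255)),):
    pass
# spacer overlay
a=im[230:310,400:500];b=cv2.resize(a,None,fx=7,fy=7,interpolation=cv2.INTER_CUBIC)
def ov(img,n,p,col,off,K):
    for bx in SP:
        q=(proj(n,pose(p,bx))-off+.5)*K-.5
        for i in range(8):
            for j in range(i):
                if bin(i^j).count('1')==1: cv2.line(img,tuple(int(v) for v in q[i].round()),tuple(int(v) for v in q[j].round()),col,1)
ov(b,"top",(.4450,-.379,.60),(0,0,255),np.array([400,230]),7)
im=cv2.imread('pics/scene0.png');d=cv2.resize(im[100:160,210:270],None,fx=9,fy=9,interpolation=cv2.INTER_CUBIC)
ov(d,"scene",(.4450,-.379,.60),(0,0,255),np.array([210,100]),9)
cv2.imwrite('pics/ov1.png',b);cv2.imwrite('pics/ov2.png',d)
E
```

```text
clock: 2.5
position: [0.3029, -0.4001, 0.2409]
ee_rot: [3.105, -0.473, 0.001]
force: [-0.3, 0.7, -0.2]
width: 0.545
[ 0.30286737 -0.40008724  0.24086332] [[ 0.955 -0.298  0.   ]
 [-0.298 -0.955 -0.   ]
 [ 0.     0.    -1.   ]]
```

View pics/ov1.png

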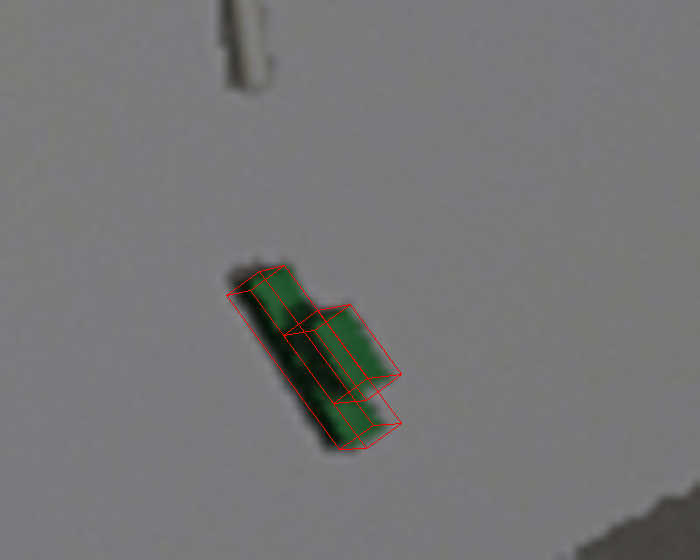

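View pics/ov2.png

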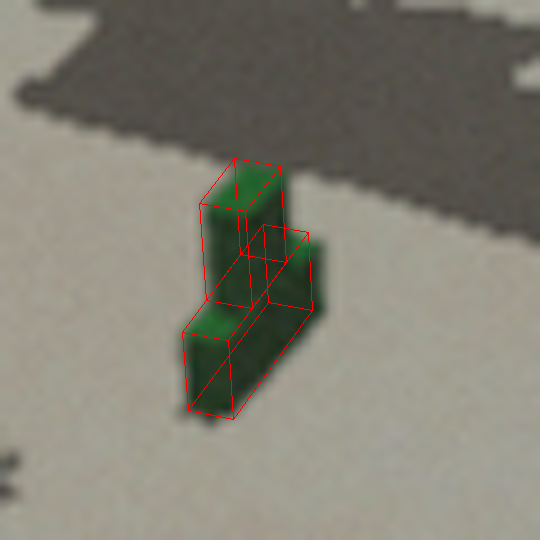

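```bash
cat > sp.py <<'E'
from h import *
A=lambda u,v:((u+.5)/7-.5+400,(v+.5)/7-.5+230)
B=lambda u,v:((u+.5)/9-.5+210,(v+.5)/9-.5+100)
P=[("top",A(315,317),(15,8,66)),("top",A(350,305),(15,-8,66)),("top",A(393,375),(-15,-8,66)),("top",A(362,388),(-15,8,66)),
("top",A(250,280),(35,8,30)),("top",A(290,265),(35,-8,30)),("top",A(345,434),(-35,8,30)),
("scene",B(207,210),(15,8,66)),("scene",B(285,165),(-15,-8,66)),("scene",B(248,211),(15,-8,66)) ,
("scene",B(184,333),(35,8,30)),("scene",B(188,409),(35,8,0)),("scene",B(322,240),(-35,-8,30)),("scene",B(322,312),(-35,-8,0))]
P=[p for p in P]
def rot(p0,P):
    f=lambda p:np.concatenate([proj(n,pose(p,np.array(X)/1e3))[0]-px for n,px,X in P]);r=least_squares(f,p0,loss="soft_l1");return r.x,f(r.x).reshape(-1,2)
for s in(["top","scene"],["top"],["scene"]):
    p,e=rot([.445,-.38,.5],[q for q in P if q[0] in s]);print(s,p.round(4),np.degrees(p[2]).round(1),e.round(1).tolist())
for th in(1.15,1.25):
    mk={}
    for n in("top","scene"):
        im=cv2.imread(f"pics/{n}0.png")[:,:,::-1].astype(float)
        m=((im[...,1]>th*im[...,0])&(im[...,1]>th*im[...,2]));w=np.zeros_like(m);sl=(slice(250,300),slice(425,465)) if n=="top" else (slice(110,150),slice(225,255));w[sl]=m[sl];mk[n]=w.astype(float)
    print(th,[v.sum() for v in mk.values()],fitsil(mk,SP,[.445,-.38,.5]))
E
python3 sp.py
```

```text
['top', 'scene'] [ 0.4457 -0.3763  0.3406] 19.5 [[-0.3, 0.1], [0.6, -0.3], [-0.8, 1.0], [-2.3, 1.3], [1.5, -1.2], [1.5, -1.1], [-1.5, 2.6], [3.1, 0.6], [-3.8, -0.4], [-6.0, -1.0], [2.1, 0.9], [2.3, 1.2], [-3.2, -1.0], [-2.8, -0.3]]
['top'] [ 0.4468 -0.3774  0.4918] 28.2 [[-0.4, 0.4], [-0.0, -0.9], [0.2, -0.2], [-0.8, 1.0], [0.3, -0.4], [-0.1, -1.2], [1.0, 1.8]]
['scene'] [ 0.4441 -0.375   0.0649] 3.7 [[2.2, 0.4], [-1.6, -0.2], [-5.7, -1.8], [-0.0, 0.0], [0.2, 0.3], [0.3, -0.1], [0.7, 0.5]]
1.15 [np.float64(278.0), np.float64(278.0)] (array([ 0.4443959 , -0.37787029,  0.55592472]), np.float64(66.83833910034602))
1.25 [np.float64(264.0), np.float64(257.0)] (array([ 0.44427347, -0.37761546,  0.57582746]), np.float64(91.88166089965398))
```

```bash
python3 -m creep '[{"translation":[0,-0.03,0],"rot":[0,0,0],"jaw":0.05},{"translation":[0,-0.03,0],"rot":[0,0,0],"jaw":0.05},{"translation":[0,-0.03,0],"rot":[0,0,0],"jaw":0.05},{"translation":[0,-0.03,0],"rot":[0,0,0],"jaw":0.05},{"translation":[0,-0.03,0],"rot":[0,0,0],"jaw":0.05},{"translation":[0,-0.03,0],"rot":[0,0,0],"jaw":0.05},{"translation":[0,-0.03,0],"rot":[0,0,0],"jaw":0.05},{"translation":[0,-0.03,0],"rot":[0,0,0],"jaw":0.05},{"translation":[0,-0.03,0],"rot":[0,0,0],"jaw":0.05},{"translation":[0,-0.03,0],"rot":[0,0,0],"jaw":0.05},{"translation":[0,-0.03,0],"rot":[0,0,0],"jaw":0.05},{"translation":[0,-0.03,0],"rot":[0,0,0],"jaw":0.05}]'
```

```text
clock: 3.5
position: [0.4101, -0.0563, 0.241]
ee_rot: [3.106, -0.473, 0.001]
force: [0.4, -0.7, -0.5]
width: 0.542
```

```bash
python3 -m creep '[{"translation":[0.0072,-0.0278,0],"rot":[0,0,0],"jaw":0.05},{"translation":[0.0072,-0.0278,0],"rot":[0,0,0],"jaw":0.05},{"translation":[0.0072,-0.0278,0],"rot":[0,0,0],"jaw":0.05},{"translation":[0.0072,-0.0278,0],"rot":[0,0,0],"jaw":0.05},{"translation":[0.0072,-0.0278,0],"rot":[0,0,0],"jaw":0.05},{"translation":[0,0,0.03],"rot":[0,0,0],"jaw":0.05},{"translation":[0,0,0.03],"rot":[0,0,0],"jaw":0.05},{"translation":[0,0,0.03],"rot":[0,0,0],"jaw":0.05},{"translation":[0,0,0.0],"rot":[0,0,0],"jaw":0.05},{"translation":[0,0,0.0],"rot":[0,0,0],"jaw":0.05}]'
cat > shot.py <<'E'
import sys
from h import *
s=arm.observe();print(s["clock"],s["position"].round(4))
tag=sys.argv[1]
for n,(x,y,w,h,k) in {"top":(200,190,140,110,5),"scene":(240,150,140,130,4.5)}.items():
    im=optics.get_image(n);cv2.imwrite(f"pics/{n}_{tag}_full.png",im[:,:,::-1])
    cv2.imwrite(f"pics/{n}_{tag}.png",cv2.resize(im[y:y+h,x:x+w,::-1],None,fx=k,fy=k,interpolation=cv2.INTER_CUBIC))
    for d in(0,.014): print(n,proj(n,s["position"]-[0,0,d]))
E
python3 shot.py a
```

```text
clock: 4.33
position: [0.4846, 0.064, 0.1502]
ee_rot: [3.105, -0.473, -0.005]
force: [-0.2, 1.0, 0.1]
width: 0.546
4.3333 [0.4846 0.064  0.1502]
top [[272.85591168 261.08391238]]
top [[273.06191332 261.58046836]]
scene [[330.77870838 173.84351703]]
scene [[330.35245343 178.94334992]]
```

View pics/scene_a.png

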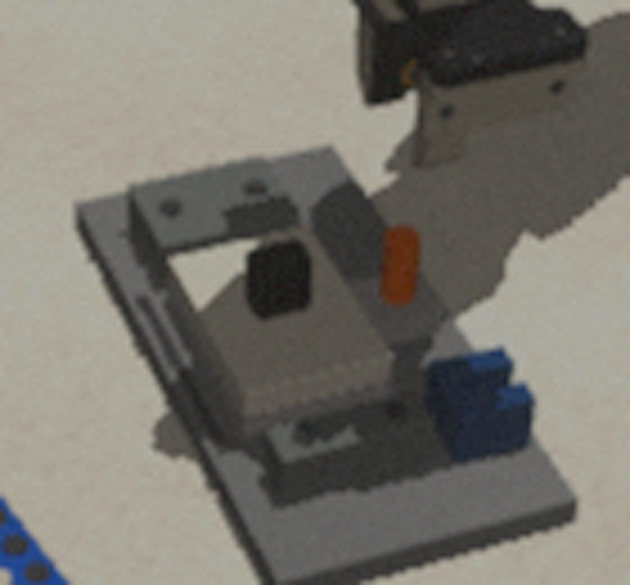

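View pics/top_a.png

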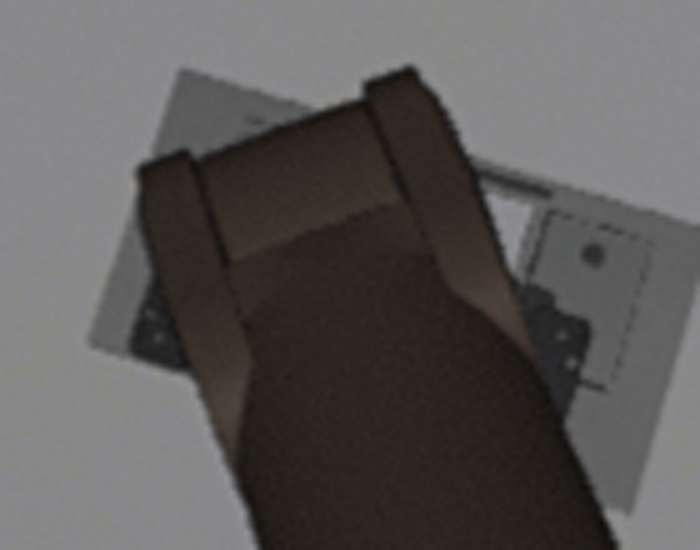

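```bash
python3 -m creep '[{"translation":[0.0006,-0.002,0.025],"rot":[0,0,0],"jaw":0.05},{"translation":[0,0,0.025],"rot":[0,0,0],"jaw":0.05},{"translation":[0,0,0.02],"rot":[0,0,0],"jaw":0.05},{"translation":[0,0,0.02],"rot":[0,0,0],"jaw":0.05},{"translation":[0,0,0.006],"rot":[0,0,0],"jaw":0.05},{"translation":[0,0,0],"rot":[0,0,0],"jaw":0.05}]' 8
python3 -m creep '[{"translation":[0,0,0],"rot":[0,0,0],"jaw":0.01},{"translation":[0,0,0],"rot":[0,0,0],"jaw":0.01},{"translation":[0,0,0],"rot":[0,0,0],"jaw":0.01},{"translation":[0,0,0],"rot":[0,0,0],"jaw":0.01},{"translation":[0,0,0],"rot":[0,0,0],"jaw":0.01},{"translation":[0,0,0],"rot":[0,0,0],"jaw":0.01}]' 8
python3 -c "
from h import *
print(arm.observe())"; python3 shot.py b
```

```text
clock: 4.93
position: [0.487, 0.0659, 0.055]
ee_rot: [3.106, -0.473, -0.0]
force: [-0.4, 0.5, 0.8]
width: 0.546
clock: 5.43
position: [0.4871, 0.066, 0.0552]
ee_rot: [-3.106, 0.473, -0.001]
force: [-0.2, -0.5, 5.0]
width: 0.204
{'clock': 5.4333, 'joints': array([-0.06635106,  0.48448496, -0.23255599,  2.07315161,  0.19081997,
        0.60272102, -2.30390753]), 'dq': array([-3.01469795e-03,  8.93650208e-04, -1.78024009e-04, -6.11618278e-04,
        1.68781878e-05,  1.17001402e-03, -3.27206261e-04]), 'joint_efforts': array([-1.14955308e-01, -5.59314966e+01, -2.57265218e+00, -1.86750501e+01,
       -1.17975811e-02, -2.42332080e-01,  2.11874234e-03]), 'position': array([0.48709037, 0.06595295, 0.05522765]), 'ee_rot': array([-3.10552587e+00,  4.73254771e-01, -1.42608249e-03]), 'force': array([-0.18066919, -0.45342647,  5.03809909]), 'ft_torque': array([-0.06919347,  0.1699928 , -0.0111691 ]), 'width': 0.2044312411754447}
5.4333 [0.4871 0.066  0.0552]
top [[273.40585987 263.2612724 ]]
top [[273.5896702  263.69466396]]
scene [[327.78376779 207.70531421]]
scene [[327.40260677 212.28101267]]
```

View pics/scene_b.png

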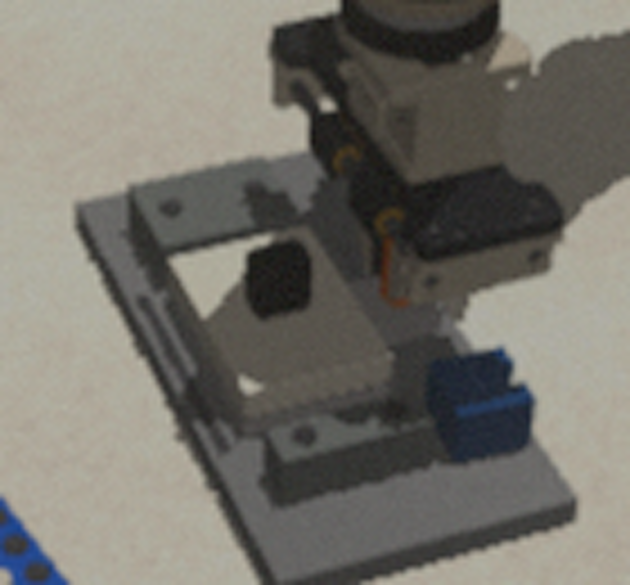

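```bash
python3 -m creep '[{"translation":[0,0,0],"rot":[0,0,0],"jaw":0.01},{"translation":[0,0,0],"rot":[0,0,0],"jaw":0.01},{"translation":[0,0,-0.01],"rot":[0,0,0],"jaw":0.01},{"translation":[0,0,-0.01],"rot":[0,0,0],"jaw":0.01},{"translation":[0,0,-0.01],"rot":[0,0,0],"jaw":0.01},{"translation":[0,0,-0.01],"rot":[0,0,0],"jaw":0.01},{"translation":[0,0,-0.01],"rot":[0,0,0],"jaw":0.01},{"translation":[0,0,-0.01],"rot":[0,0,0],"jaw":0.01},{"translation":[0,0,0],"rot":[0,0,0],"jaw":0.01}]' 25
python3 -m creep '[{"translation":[-0.0026,-0.0219,0],"rot":[0,0,0],"jaw":0.01},{"translation":[-0.0026,-0.0219,0],"rot":[0,0,0],"jaw":0.01},{"translation":[-0.0026,-0.0219,0],"rot":[0,0,0],"jaw":0.01},{"translation":[-0.0026,-0.0219,0],"rot":[0,0,0],"jaw":0.01},{"translation":[0,0,0],"rot":[0,0,0],"jaw":0.01},{"translation":[0,0,0],"rot":[0,0,0],"jaw":0.01}]'
python3 shot.py c
```

```text
clock: 6.28
position: [0.4879, 0.0662, 0.117]
ee_rot: [-3.105, 0.473, -0.005]
force: [0.4, 0.4, -0.2]
width: 0.203
clock: 6.78
position: [0.5027, 0.154, 0.1145]
ee_rot: [-3.106, 0.469, 0.001]
force: [-0.9, -0.9, -0.8]
width: 0.203
6.7833 [0.5027 0.154  0.1145]
top [[236.34867291 254.86315424]]
top [[236.98232301 255.41725963]]
scene [[351.83026623 210.62273706]]
scene [[351.20791957 215.60366667]]
```

View pics/scene_c.png

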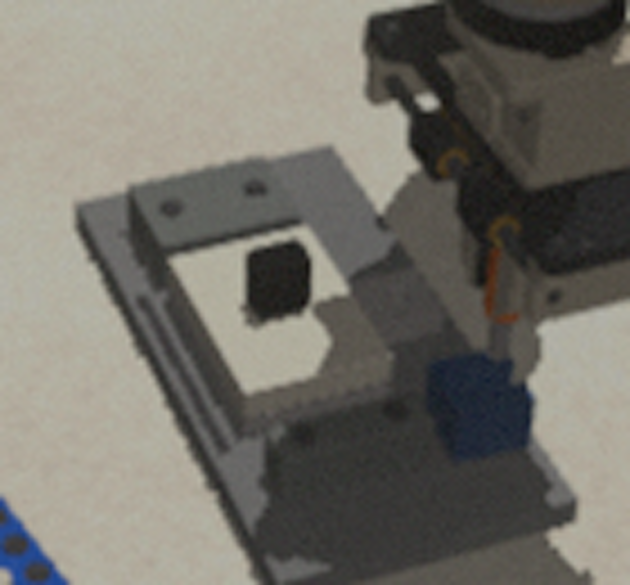

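```bash
cat > foot.py <<'E'
import sys
from h import *
tag=sys.argv[1];s=arm.observe()["position"]
im=cv2.imread(f"pics/scene_{tag}_full.png");x,y,w,h,k=325,195,45,60,10
a=cv2.resize(im[y:y+h,x:x+w],None,fx=k,fy=k,interpolation=cv2.INTER_CUBIC)
a=np.clip(a.astype(float)*1.8,0,255).astype(np.uint8)
f=s-[0,0,.0532];n=np.array([.5052,.1520,.048])
for p,c in((f,(0,255,0)),(f+[0,0,.03],(0,255,255)),(n,(0,0,255))):
    q=(proj("scene",p)[0]-[x,y]+.5)*k-.5;print(q);cv2.circle(a,tuple(int(v) for v in q),3,c,-1)
cv2.imwrite(f"pics/foot_{tag}.png",a)
E
python3 foot.py c
```

```text
[243.08371143 340.26703575]
[255.78713048 237.53592221]
[229.47878142 389.80343172]
```

View pics/foot_c.png

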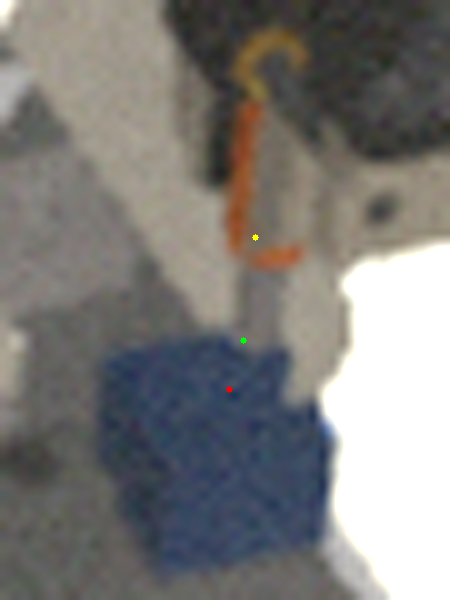

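Run:
```python
from h import *
F=lambda u,v:((u+.5)/10-.5+325,(v+.5)/10-.5+195)
S=lambda u,v:((u+.5)/5-.5+240,(v+.5)/5-.5+180)
print("init head pred",proj("scene",[.4871,.066,.072]),"obs",S(446,113))
for f in ((261,340),(265,340)):
    print(back("scene",F(*f),.0613)-arm.observe()["position"])
print(back("scene",F(266,239),.0913)-arm.observe()["position"])
n=[.5042,.1539,.048];q=proj("scene",n)[0];print("notch scene fit crop",(q-[325,195]+.5)*10-.5)
# dock corners redone in foot_c crop from scene0, enhanced
im=cv2.imread("pics/scene0.png");x,y,w,h,k=325,220,45,45,13
a=cv2.resize(im[y:y+h,x:x+w],None,fx=k,fy=k,interpolation=cv2.INTER_CUBIC);a=np.clip(a.astype(float)*1.6,0,255).astype(np.uint8)
cv2.imwrite("pics/dock_s.png",a)
im=cv2.imread("pics/top0.png");x,y=222,238
a=cv2.resize(im[y:y+35,x:x+35],None,fx=16,fy=16,interpolation=cv2.INTER_CUBIC);a=np.clip(a.astype(float)*2,0,255).astype(np.uint8)
cv2.imwrite("pics/dock_t.png",a)
```

```text
init head pred [[328.25893805 202.13984623]] obs (328.8, 202.2)
[-0.00310193  0.00237262 -0.05311623]
[-0.00379653  0.00290257 -0.05311623]
[-0.00133987  0.00173805 -0.02311623]
notch scene fit crop [238.77817045 392.62570514]
```

View pics/dock_s.png

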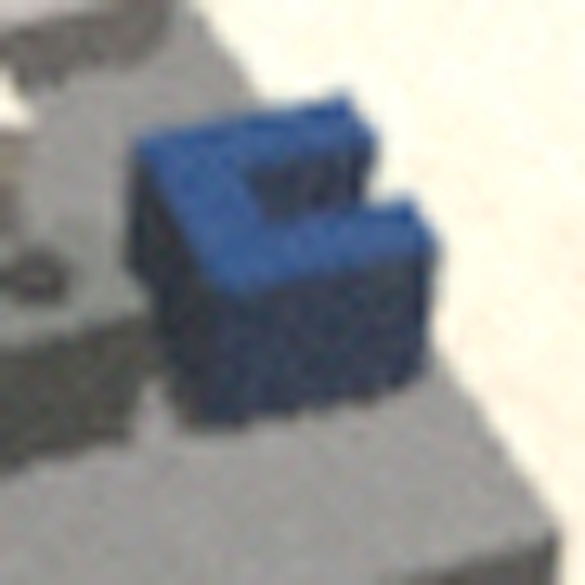

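View pics/dock_t.png

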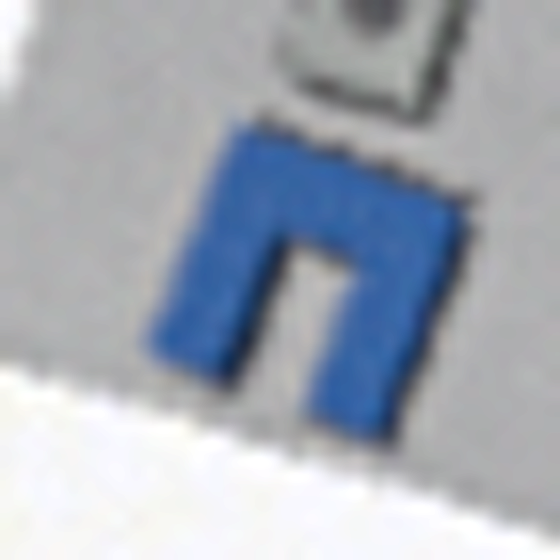

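Run:
```python
from h import *
T=lambda u,v:((u+.5)/16-.5+222,(v+.5)/16-.5+238)
S=lambda u,v:((u+.5)/13-.5+325,(v+.5)/13-.5+220)
D=[("top",T(240,125),(20,20)),("top",T(468,195),(20,-20)),("top",T(387,440),(-20,-20)),("top",T(153,345),(-20,20)),("top",T(348,265),(6,-7)),("top",T(283,243),(6,7)),("top",T(306,415),(-20,-7)),("top",T(228,382),(-20,7)),
("scene",S(138,150),(20,-20)),("scene",S(345,95),(-20,-20)),("scene",S(435,238),(-20,20)),("scene",S(225,293),(20,20)),("scene",S(238,165),(6,-7)),("scene",S(264,225),(6,7)),("scene",S(375,142),(-20,-7)),("scene",S(412,197),(-20,7))]
for s in("top","scene"):
    P=[d for d in D if d[0]==s]
    f=lambda p:np.concatenate([proj(n,pose(p,np.array([*X,48])/1e3))[0]-px for n,px,X in P])
    r=least_squares(f,[.507,.15,-.33]);print(s,r.x.round(4),np.degrees(r.x[2]),f(r.x).reshape(-1,2).round(1).tolist());print("notch",pose(r.x,[-.004,0,.048]))
```

```text
top [ 0.5087  0.15   -0.3329] -19.07342595933498 [[-0.3, -0.2], [0.1, 0.5], [-0.2, -0.0], [-0.3, 0.8], [0.9, -0.4], [-0.1, -0.8], [0.1, -0.1], [-0.2, 0.1]]
notch [[0.50487969 0.1512577  0.048     ]]
scene [ 0.5087  0.1524 -0.3428] -19.64310350228423 [[-0.7, -0.8], [0.0, -0.3], [0.6, 0.5], [-0.2, 0.2], [-0.2, 0.5], [0.4, 0.1], [0.1, -0.1], [-0.1, -0.2]]
notch [[0.50491871 0.15370942 0.048     ]]
```

```bash
python3 -m creep '[{"translation":[0.0015,0.0003,0.005],"rot":[0,0,0],"jaw":0.01},{"translation":[0,0,0.005],"rot":[0,0,0],"jaw":0.01},{"translation":[0,0,0.005],"rot":[0,0,0],"jaw":0.01},{"translation":[0,0,0.005],"rot":[0,0,0],"jaw":0.01},{"translation":[0,0,0],"rot":[0,0,0],"jaw":0.01}]'
```

```text
clock: 7.3
position: [0.5037, 0.1515, 0.0935]
ee_rot: [3.105, -0.474, -0.002]
force: [-0.0, 0.3, -0.8]
width: 0.204
```

```bash
python3 -m creep '[{"translation":[0,0,0],"rot":[0,0,0],"jaw":0.01}]'; python3 shot.py d; python3 foot.py d
```

```text
clock: 7.38
position: [0.5039, 0.1517, 0.0942]
ee_rot: [3.105, -0.473, -0.001]
force: [-0.2, 0.8, -0.1]
width: 0.204
7.3833 [0.5039 0.1517 0.0942]
top [[238.21856922 255.17021904]]
top [[238.81948472 255.71123444]]
scene [[349.75975878 217.46556206]]
scene [[349.16297314 222.32391176]]
[229.75812107 408.92923639]
[242.08132129 308.57021943]
[229.47878142 389.80343172]
```

View pics/foot_d.png

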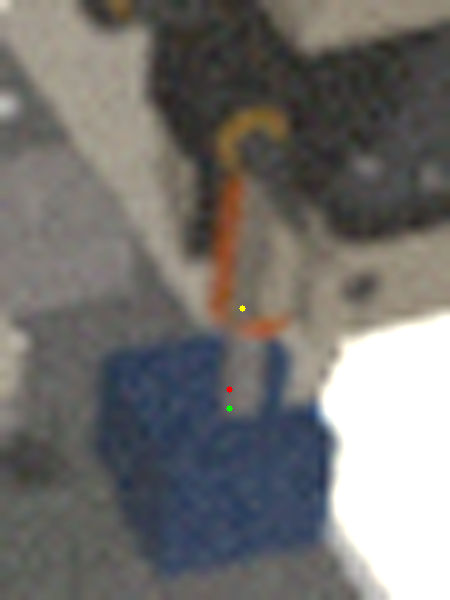

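```bash
python3 -m creep '[{"translation":[0,-0.001,0],"rot":[0,0,0],"jaw":0.01},{"translation":[0,0,0.004],"rot":[0,0,0],"jaw":0.01},{"translation":[0,0,0.004],"rot":[0,0,0],"jaw":0.01},{"translation":[0,0,0.004],"rot":[0,0,0],"jaw":0.01},{"translation":[0,0,0.004],"rot":[0,0,0],"jaw":0.01},{"translation":[0,0,0],"rot":[0,0,0],"jaw":0.01}]'
```

```text
clock: 7.98
position: [0.5039, 0.1526, 0.0777]
ee_rot: [3.105, -0.473, -0.002]
force: [-0.5, -1.0, -0.3]
width: 0.2
```

```bash
python3 -m creep '[{"translation":[0,0,0.003],"rot":[0,0,0],"jaw":0.01},{"translation":[0,0,0.002],"rot":[0,0,0],"jaw":0.01},{"translation":[0,0,0],"rot":[0,0,0],"jaw":0.01}]';python3 -m creep '[{"translation":[0,0,0.001],"rot":[0,0,0],"jaw":0.01},{"translation":[0,0,0.001],"rot":[0,0,0],"jaw":0.01},{"translation":[0,0,0],"rot":[0,0,0],"jaw":0.01}]'
```

```text
clock: 8.23
position: [0.5044, 0.1528, 0.0733]
ee_rot: [3.105, -0.473, -0.001]
force: [0.1, -0.4, -0.9]
width: 0.202
clock: 8.48
position: [0.5045, 0.1529, 0.0717]
ee_rot: [3.106, -0.473, 0.0]
force: [-0.1, 0.2, -0.4]
width: 0.202
```

```bash
python3 -m creep '[{"translation":[0,0,0.001],"rot":[0,0,0],"jaw":0.01},{"translation":[0,0,0.001],"rot":[0,0,0],"jaw":0.01},{"translation":[0,0,0],"rot":[0,0,0],"jaw":0.01}]';python3 -m creep '[{"translation":[0,0,0.001],"rot":[0,0,0],"jaw":0.01},{"translation":[0,0,0],"rot":[0,0,0],"jaw":0.01}]'
```

```text
clock: 8.73
position: [0.5048, 0.153, 0.0709]
ee_rot: [-3.106, 0.473, -0.002]
force: [-3.8, -2.2, 15.9]
width: 0.199
clock: 8.9
position: [0.5051, 0.1529, 0.0706]
ee_rot: [-3.105, 0.474, -0.003]
force: [-5.6, -3.5, 23.9]
width: 0.201
```

```bash
python3 -m creep '[{"translation":[0,0,-0.002],"rot":[0,0,0],"jaw":0.01},{"translation":[0,0,0],"rot":[0,0,0],"jaw":0.05},{"translation":[0,0,0],"rot":[0,0,0],"jaw":0.05},{"translation":[0,0,0],"rot":[0,0,0],"jaw":0.05},{"translation":[0,0,0],"rot":[0,0,0],"jaw":0.05}]'; python3 -m creep '[{"translation":[0,0,-0.02],"rot":[0,0,0],"jaw":0.05},{"translation":[0,0,-0.02],"rot":[0,0,0],"jaw":0.05},{"translation":[0,0,-0.02],"rot":[0,0,0],"jaw":0.05},{"translation":[0,0,-0.02],"rot":[0,0,0],"jaw":0.05},{"translation":[0,0,-0.02],"rot":[0,0,0],"jaw":0.05},{"translation":[0,0,-0.02],"rot":[0,0,0],"jaw":0.05},{"translation":[0,0.03,-0.01],"rot":[0,0,0],"jaw":0.07},{"translation":[0,0.03,0],"rot":[0,0,0],"jaw":0.07},{"translation":[0,0.03,0],"rot":[0,0,0],"jaw":0.07},{"translation":[0,0.03,0],"rot":[0,0,0],"jaw":0.07},{"translation":[0,0.03,0],"rot":[0,0,0],"jaw":0.07},{"translation":[0,0.03,0],"rot":[0,0,0],"jaw":0.07}]'; python3 -m creep '[{"translation":[0,0.03,0],"rot":[0,0,0],"jaw":0.07},{"translation":[0,0.03,0],"rot":[0,0,0],"jaw":0.07},{"translation":[0,0.03,0],"rot":[0,0,0],"jaw":0.07},{"translation":[0,0.03,0],"rot":[0,0,0],"jaw":0.07}]'; python3 shot.py e
```

```text
clock: 9.32
position: [0.5044, 0.1528, 0.0704]
ee_rot: [3.106, -0.473, -0.001]
force: [0.1, -0.1, 0.0]
width: 0.447
clock: 10.32
position: [0.4502, -0.0202, 0.2006]
ee_rot: [3.106, -0.473, -0.0]
force: [0.5, -0.0, 0.5]
width: 0.762
clock: 10.65
position: [0.4144, -0.1348, 0.2007]
ee_rot: [3.106, -0.473, -0.0]
force: [0.2, -0.0, -1.2]
width: 0.767
10.65 [ 0.4144 -0.1348  0.2007]
top [[361.69519374 290.98362996]]
top [[360.75490219 291.11974037]]
scene [[298.99301402 108.33427233]]
scene [[298.84463548 113.41058951]]
```

View pics/scene_e.png

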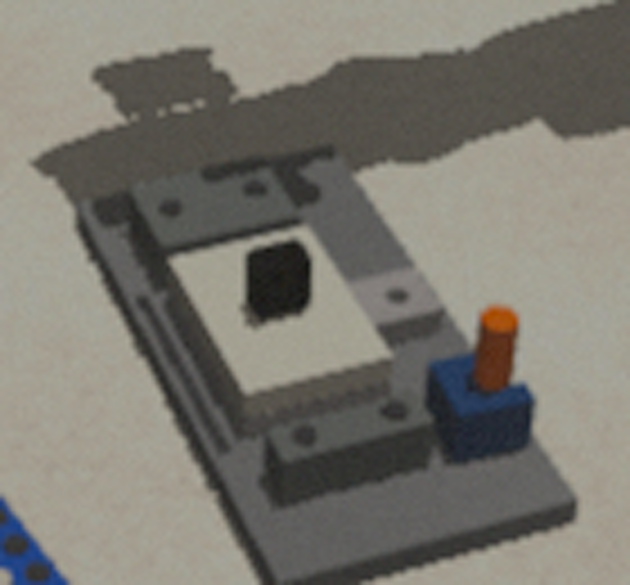

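View pics/top_e_full.png

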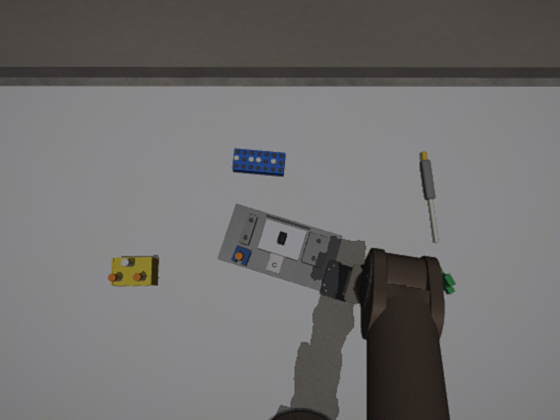

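```bash
sed -i 's/("scene",B(207,210),(15,8,66)),("scene",B(285,165),(-15,-8,66)),("scene",B(248,211),(15,-8,66)) ,/("scene",B(207,210),(15,-8,66)),("scene",B(285,165),(-15,8,66)),("scene",B(248,211),(15,8,66)),/; s/("scene",B(184,333),(35,8,30)),("scene",B(188,409),(35,8,0)),("scene",B(322,240),(-35,-8,30)),("scene",B(322,312),(-35,-8,0))/("scene",B(184,333),(35,-8,30)),("scene",B(188,409),(35,-8,0)),("scene",B(322,240),(-35,8,30)),("scene",B(322,312),(-35,8,0))/' sp.py; python3 sp.py
```

```text
['top', 'scene'] [ 0.4455 -0.3769  0.5103] 29.2 [[-0.6, 1.1], [-0.3, -0.3], [0.1, 0.2], [-0.9, 1.5], [-0.0, 0.3], [-0.5, -0.6], [1.1, 2.2], [-1.0, -0.6], [0.1, 0.6], [-0.6, 0.4], [-0.9, -0.1], [-0.6, 0.2], [-0.4, -0.2], [-0.0, 0.4]]
['top'] [ 0.4468 -0.3774  0.4918] 28.2 [[-0.4, 0.4], [-0.0, -0.9], [0.2, -0.2], [-0.8, 1.0], [0.3, -0.4], [-0.1, -1.2], [1.0, 1.8]]
['scene'] [ 0.4441 -0.3766  0.5449] 31.2 [[-0.4, -0.6], [0.4, 0.4], [0.1, 0.3], [-0.1, -0.1], [0.1, 0.2], [-0.3, -0.5], [0.1, 0.2]]
1.15 [np.float64(278.0), np.float64(278.0)] (array([ 0.4443959 , -0.37787029,  0.55592472]), np.float64(66.83833910034602))
1.25 [np.float64(264.0), np.float64(257.0)] (array([ 0.44427347, -0.37761546,  0.57582746]), np.float64(91.88166089965398))
```

```bash
python3 -m creep '[{"translation":[0,0,0],"rot":[0,0,-6.8],"jaw":0.05},{"translation":[0,0,0],"rot":[0,0,-6.8],"jaw":0.05},{"translation":[0,0,0],"rot":[0,0,-6.8],"jaw":0.05},{"translation":[0,0,0],"rot":[0,0,-6.8],"jaw":0.05},{"translation":[0,0,0],"rot":[0,0,-6.8],"jaw":0.05},{"translation":[0,0,0],"rot":[0,0,-6.8],"jaw":0.05},{"translation":[0,0,0],"rot":[0,0,-6.5],"jaw":0.05},{"translation":[0,0,0],"rot":[0,0,0],"jaw":0.05},{"translation":[-0.0236,0,0],"rot":[0,0,0],"jaw":0.05},{"translation":[-0.0236,0,0],"rot":[0,0,0],"jaw":0.05},{"translation":[-0.0236,0,0],"rot":[0,0,0],"jaw":0.05},{"translation":[-0.0236,0,0],"rot":[0,0,0],"jaw":0.05}]'; python3 -m creep '[{"translation":[0,0.025,0],"rot":[0,0,0],"jaw":0.05},{"translation":[0,0.025,0],"rot":[0,0,0],"jaw":0.05},{"translation":[0,0.025,0],"rot":[0,0,0],"jaw":0.05},{"translation":[0,0.025,0],"rot":[0,0,0],"jaw":0.05},{"translation":[0,0.025,0],"rot":[0,0,0],"jaw":0.05},{"translation":[0,0.025,0],"rot":[0,0,0],"jaw":0.05},{"translation":[0,0.025,0],"rot":[0,0,0],"jaw":0.05},{"translation":[0,0.025,0],"rot":[0,0,0],"jaw":0.05},{"translation":[0,0.025,0],"rot":[0,0,0],"jaw":0.05},{"translation":[0,0,0],"rot":[0,0,0],"jaw":0.05},{"translation":[0,0,0],"rot":[0,0,0],"jaw":0.05},{"translation":[0,0,0],"rot":[0,0,0],"jaw":0.05}]'
```

```text
clock: 11.75
position: [0.3326, -0.1807, 0.2006]
ee_rot: [-3.036, -0.807, 0.0]
force: [-0.0, -0.3, 0.5]
width: 0.547
clock: 12.75
position: [0.4457, -0.3745, 0.2002]
ee_rot: [-3.034, -0.81, 0.001]
force: [-0.1, 0.3, 0.3]
width: 0.549
```

```bash
python3 -m creep '[{"translation":[-0.0017,0.0019,0.03],"rot":[0,0,0],"jaw":0.05},{"translation":[0,0,0.03],"rot":[0,0,0],"jaw":0.05},{"translation":[0,0,0.03],"rot":[0,0,0],"jaw":0.05},{"translation":[0,0,0.025],"rot":[0,0,0],"jaw":0.05},{"translation":[0,0,0.02],"rot":[0,0,0],"jaw":0.05},{"translation":[0,0,0.015],"rot":[0,0,0],"jaw":0.05},{"translation":[0,0,0],"rot":[0,0,0],"jaw":0.05},{"translation":[0,0,0],"rot":[0,0,0],"jaw":0.05}]'
python3 - <<'E'
from h import *
print(arm.observe()["force"])
im=optics.get_image("scene");cv2.imwrite("pics/s_f.png",cv2.resize(im[80:170,190:290,::-1],None,fx=6,fy=6,interpolation=cv2.INTER_CUBIC))
E
```

```text
clock: 13.42
position: [0.4449, -0.3768, 0.0507]
ee_rot: [-3.033, -0.812, 0.001]
force: [0.9, -0.4, 0.5]
width: 0.545
[ 0.89956225 -0.40889211  0.50152909]
```

View pics/s_f.png

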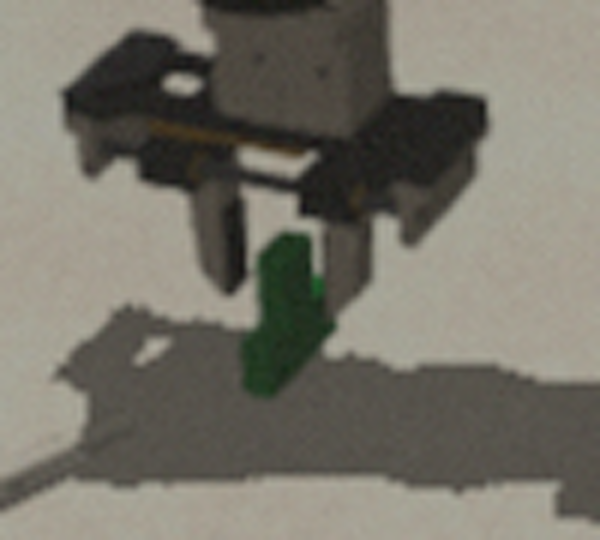

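```bash
python3 -m creep '[{"translation":[0,0,0],"rot":[0,0,0],"jaw":0.005},{"translation":[0,0,0],"rot":[0,0,0],"jaw":0.005},{"translation":[0,0,0],"rot":[0,0,0],"jaw":0.005},{"translation":[0,0,0],"rot":[0,0,0],"jaw":0.005},{"translation":[0,0,0],"rot":[0,0,0],"jaw":0.005},{"translation":[0,0,0],"rot":[0,0,0],"jaw":0.005}]' 25; python3 -m creep '[{"translation":[0,0,0],"rot":[0,0,0],"jaw":0.005},{"translation":[0,0,-0.02],"rot":[0,0,0],"jaw":0.005},{"translation":[0,0,-0.02],"rot":[0,0,0],"jaw":0.005},{"translation":[0,0,-0.02],"rot":[0,0,0],"jaw":0.005},{"translation":[0,0,-0.02],"rot":[0,0,0],"jaw":0.005},{"translation":[0,0,-0.02],"rot":[0,0,0],"jaw":0.005},{"translation":[0,0,-0.02],"rot":[0,0,0],"jaw":0.005},{"translation":[0,0,-0.02],"rot":[0,0,0],"jaw":0.005},{"translation":[0,0,0],"rot":[0,0,0],"jaw":0.005}]';python3 - <<'E'
from h import *
im=optics.get_image("scene");cv2.imwrite("pics/s_g.png",cv2.resize(im[50:150,190:290,::-1],None,fx=6,fy=6,interpolation=cv2.INTER_CUBIC))
E
```

```text
clock: 13.97
position: [0.4454, -0.3782, 0.051]
ee_rot: [3.034, 0.812, 0.0]
force: [0.2, -0.7, 2.8]
width: 0.172
clock: 14.72
position: [0.4469, -0.3792, 0.1946]
ee_rot: [3.03, 0.811, 0.006]
force: [0.5, -0.6, -0.5]
width: 0.172
```

View pics/s_g.png

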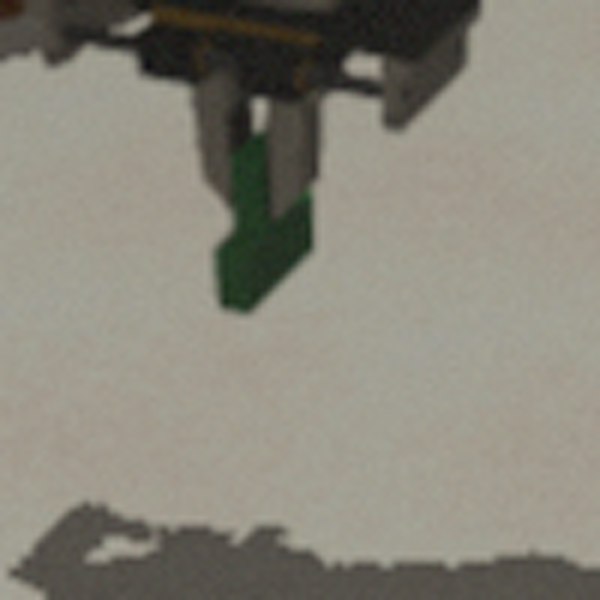

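```bash
python3 -m creep '[{"translation":[0,0,0],"rot":[0,0,6.74],"jaw":0.005},{"translation":[0,0,0],"rot":[0,0,6.74],"jaw":0.005},{"translation":[0,0,0],"rot":[0,0,6.74],"jaw":0.005},{"translation":[0,0,0],"rot":[0,0,6.74],"jaw":0.005},{"translation":[0,0,0],"rot":[0,0,6.74],"jaw":0.005},{"translation":[0,0,0],"rot":[0,0,6.74],"jaw":0.005},{"translation":[0,0,0],"rot":[0,0,6.74],"jaw":0.005},{"translation":[0,0,0],"rot":[0,0,0],"jaw":0.005},{"translation":[0,-0.025,0],"rot":[0,0,0],"jaw":0.005},{"translation":[0,-0.025,0],"rot":[0,0,0],"jaw":0.005},{"translation":[0,-0.025,0],"rot":[0,0,0],"jaw":0.005},{"translation":[0,-0.025,0],"rot":[0,0,0],"jaw":0.005}]'; python3 -m creep '[{"translation":[0,-0.025,0],"rot":[0,0,0],"jaw":0.005},{"translation":[0,-0.025,0],"rot":[0,0,0],"jaw":0.005},{"translation":[0,-0.025,0],"rot":[0,0,0],"jaw":0.005},{"translation":[0,-0.025,0],"rot":[0,0,0],"jaw":0.005},{"translation":[0,-0.025,0],"rot":[0,0,0],"jaw":0.005},{"translation":[0,-0.025,0],"rot":[0,0,0],"jaw":0.005},{"translation":[0,-0.025,0],"rot":[0,0,0],"jaw":0.005},{"translation":[0,-0.025,0],"rot":[0,0,0],"jaw":0.005},{"translation":[0,-0.025,0],"rot":[0,0,0],"jaw":0.005},{"translation":[0,-0.025,0],"rot":[0,0,0],"jaw":0.005},{"translation":[0,-0.025,0],"rot":[0,0,0],"jaw":0.005},{"translation":[0,0,0],"rot":[0,0,0],"jaw":0.005}]'
```

```text
clock: 15.77
position: [0.4746, -0.2814, 0.1898]
ee_rot: [-3.107, 0.464, 0.002]
force: [1.0, 0.2, -1.1]
width: 0.174
clock: 16.77
position: [0.557, -0.0136, 0.1899]
ee_rot: [-3.106, 0.452, 0.001]
force: [-0.2, 0.1, -0.9]
width: 0.174
```

```bash
python3 -m creep '[{"translation":[-0.0048,-0.0244,0],"rot":[0,0,0],"jaw":0.005},{"translation":[-0.0048,-0.0244,0],"rot":[0,0,0],"jaw":0.005},{"translation":[-0.0048,-0.0244,0],"rot":[0,0,0],"jaw":0.005},{"translation":[-0.0048,-0.0244,0],"rot":[0,0,0],"jaw":0.005},{"translation":[-0.0048,-0.0244,0],"rot":[0,0,0],"jaw":0.005},{"translation":[0,0,0.03],"rot":[0,0,0],"jaw":0.005},{"translation":[0,0,0.02],"rot":[0,0,0],"jaw":0.005},{"translation":[0,0,0],"rot":[0,0,0],"jaw":0.005},{"translation":[0,0,0],"rot":[0,0,0],"jaw":0.005}]'; python3 shot.py h; python3 -c "
from h import *
print(arm.observe()['joints'].round(2))"
```

```text
clock: 17.52
position: [0.5683, 0.1032, 0.1396]
ee_rot: [3.105, -0.466, -0.005]
force: [0.5, -0.2, -0.4]
width: 0.172
17.5167 [0.5683 0.1032 0.1396]
top [[256.93931881 226.54637638]]
top [[257.33211397 227.44712999]]
scene [[313.07786664 201.32913105]]
scene [[312.7822516  206.46251475]]
[-0.23  0.46 -0.06  1.8   0.04  0.88 -2.17]
```

View pics/scene_h.png

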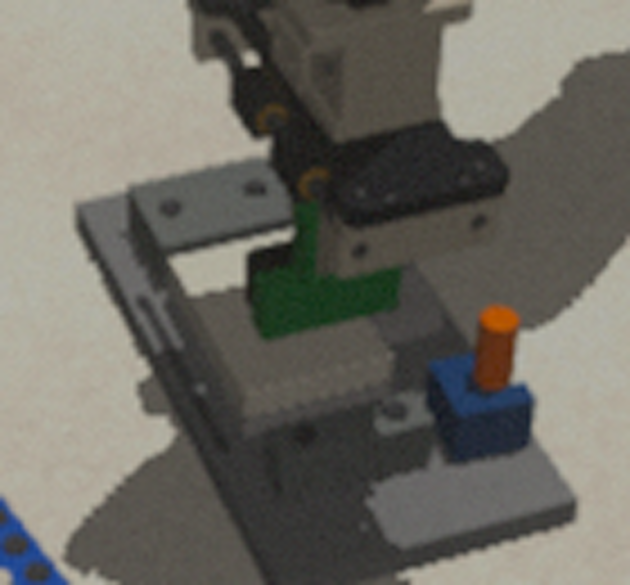

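```bash
python3 -m creep '[{"translation":[0,-0.0035,0.008],"rot":[0,0,0.2],"jaw":0.005},{"translation":[0,-0.0036,0.008],"rot":[0,0,0],"jaw":0.005},{"translation":[0,0,0.008],"rot":[0,0,0],"jaw":0.005},{"translation":[0,0,0.008],"rot":[0,0,0],"jaw":0.005},{"translation":[0,0,0],"rot":[0,0,0],"jaw":0.005},{"translation":[0,0,0],"rot":[0,0,0],"jaw":0.005},{"translation":[0,0,0],"rot":[0,0,0],"jaw":0.005}]'; python3 shot.py i
```

```text
clock: 18.2
position: [0.5716, 0.1104, 0.1087]
ee_rot: [3.105, -0.475, -0.0]
force: [-0.2, 0.2, -1.3]
width: 0.169
18.2 [0.5716 0.1104 0.1087]
top [[254.88103055 227.19276386]]
top [[255.28759618 228.06223614]]
scene [[313.470491   214.91379416]]
scene [[313.17542818 219.86317316]]
```

View pics/scene_i.png

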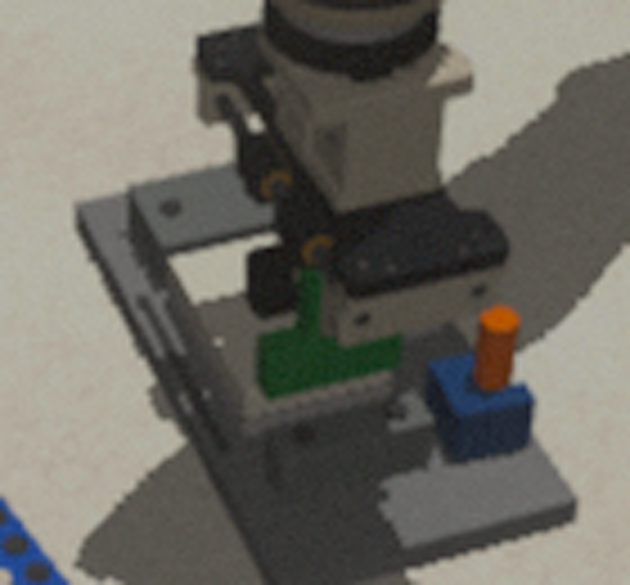

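Run:
```python
from h import *
C=lambda u,v:((u+.5)/4.5-.5+240,(v+.5)/4.5-.5+150)
S=lambda u,v:((u+.5)/5-.5+240,(v+.5)/5-.5+180)
def tj(X,p=(.5505,.0468,-.304)):
    c,s=np.cos(p[2]),np.sin(p[2]);d=X[:2]-np.array(p[:2]);return np.round([c*d[0]+s*d[1],-s*d[0]+c*d[1]],4)
print("spacer bot corners",tj(back("scene",C(268,398),.0577)),tj(back("scene",C(400,368),.0577)))
print("spacer bar top",tj(back("scene",C(263,352),.0877)))
print("plate edge",tj(back("scene",S(438,245),.046)),tj(back("scene",S(270,290),.046)))
print("tcp",tj(arm.observe()["position"],(.5503,.0458,-.3016)))
im=cv2.imread("pics/scene_e_full.png");x,y=285,225
a=cv2.resize(im[y:y+45,x:x+60],None,fx=12,fy=12,interpolation=cv2.INTER_CUBIC);cv2.imwrite("pics/gap.png",np.clip(a*1.5,0,255).astype(np.uint8))
```

```text
spacer bot corners [0.0346 0.0732] [-0.0334  0.0756]
spacer bar top [0.0376 0.0723]
plate edge [-0.0403  0.055 ] [0.0407 0.0565]
tcp [0.0013 0.0682]
```

View pics/gap.png

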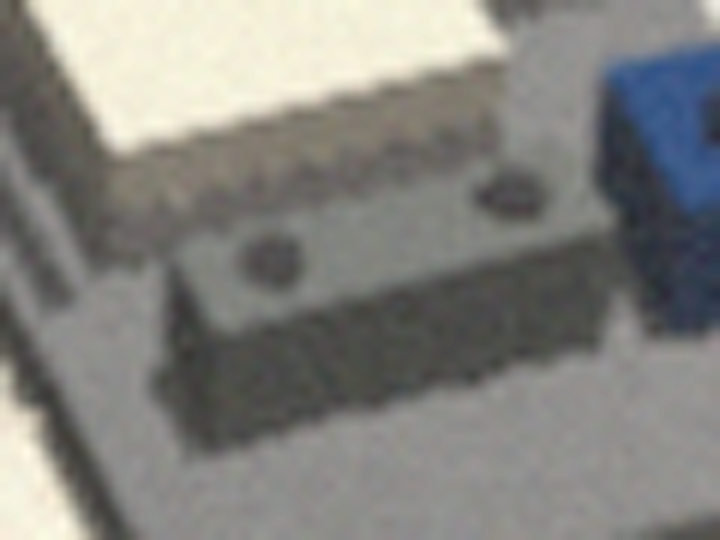

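Run:
```python
from h import *
G=lambda u,v:((u+.5)/12-.5+285,(v+.5)/12-.5+225)
def tj(X,p=(.5505,.0468,-.304)):
    c,s=np.cos(p[2]),np.sin(p[2]);d=X[:2]-np.array(p[:2]);return np.round([c*d[0]+s*d[1],-s*d[0]+c*d[1]],4)
for g in((178,258),(215,332),(612,237),(590,170)):print(tj(back("scene",G(*g),.046)))
for g in((110,155),(510,55)):print("plate",tj(back("scene",G(*g),.046)))
```

```text
[0.0385 0.0852]
[0.0393 0.1046]
[-0.0367  0.1067]
[-0.0403  0.0896]
plate [0.0403 0.0562]
plate [-0.0393  0.0565]
```

```bash
python3 -m creep '[{"translation":[0,-0.001,0.005],"rot":[0,0,0],"jaw":0.005},{"translation":[0,0,0.005],"rot":[0,0,0],"jaw":0.005},{"translation":[0,0,0.005],"rot":[0,0,0],"jaw":0.005},{"translation":[0,0,0.005],"rot":[0,0,0],"jaw":0.005},{"translation":[0,0,0],"rot":[0,0,0],"jaw":0.005},{"translation":[0,0,0],"rot":[0,0,0],"jaw":0.005}]'; python3 shot.py j
```

```text
clock: 18.8
position: [0.5714, 0.1114, 0.0881]
ee_rot: [3.105, -0.475, -0.002]
force: [-0.1, 0.3, -0.4]
width: 0.176
18.8 [0.5714 0.1114 0.0881]
top [[255.07664193 228.51048208]]
top [[255.47408496 229.35008803]]
scene [[313.38488874 222.38098011]]
scene [[313.09405671 227.20844533]]
```

View pics/scene_j.png

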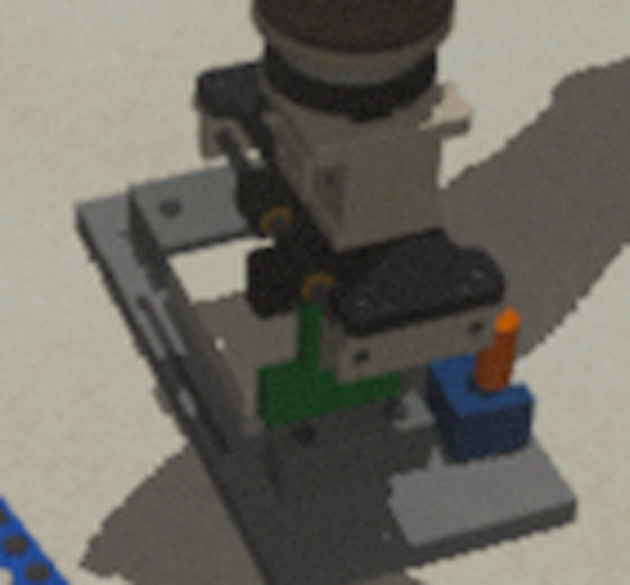

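```bash
python3 -m creep '[{"translation":[0,0,0.005],"rot":[0,0,0],"jaw":0.005},{"translation":[0,0,0.005],"rot":[0,0,0],"jaw":0.005},{"translation":[0,0,0.005],"rot":[0,0,0],"jaw":0.005},{"translation":[0,0,0.003],"rot":[0,0,0],"jaw":0.005},{"translation":[0,0,0],"rot":[0,0,0],"jaw":0.005}]';python3 -m creep '[{"translation":[0,0,0.0015],"rot":[0,0,0],"jaw":0.005},{"translation":[0,0,0.0015],"rot":[0,0,0],"jaw":0.005},{"translation":[0,0,0],"rot":[0,0,0],"jaw":0.005}]'
```

```text
clock: 19.32
position: [0.5712, 0.1113, 0.0697]
ee_rot: [3.105, -0.475, -0.002]
force: [-0.8, -0.2, -0.7]
width: 0.174
clock: 19.57
position: [0.5718, 0.1115, 0.0675]
ee_rot: [3.105, -0.475, -0.0]
force: [-0.1, 0.8, -1.0]
width: 0.173
```

```bash
python3 -m creep '[{"translation":[0,0,0.001],"rot":[0,0,0],"jaw":0.005},{"translation":[0,0,0.0005],"rot":[0,0,0],"jaw":0.005},{"translation":[0,0,0],"rot":[0,0,0],"jaw":0.005}]'
```

```text
clock: 19.82
position: [0.572, 0.1116, 0.067]
ee_rot: [-3.105, 0.475, -0.001]
force: [-2.5, -0.5, 6.4]
width: 0.17
```

```bash
python3 -m creep '[{"translation":[0,0,-0.0008],"rot":[0,0,0],"jaw":0.03},{"translation":[0,0,0],"rot":[0,0,0],"jaw":0.04},{"translation":[0,0,0],"rot":[0,0,0],"jaw":0.04},{"translation":[0,0,0],"rot":[0,0,0],"jaw":0.04},{"translation":[0,0,-0.01],"rot":[0,0,0],"jaw":0.04},{"translation":[0,0,-0.02],"rot":[0,0,0],"jaw":0.04},{"translation":[0,0,-0.03],"rot":[0,0,0],"jaw":0.04},{"translation":[0,0,-0.03],"rot":[0,0,0],"jaw":0.04},{"translation":[0,0,-0.03],"rot":[0,0,0],"jaw":0.04}]'; python3 shot.py k
```

```text
clock: 20.57
position: [0.5715, 0.1114, 0.1889]
ee_rot: [3.105, -0.475, -0.0]
force: [0.7, -0.1, -1.2]
width: 0.436
20.5667 [0.5715 0.1114 0.1889]
top [[251.91371586 221.80095466]]
top [[252.38680237 222.80070777]]
scene [[315.60755079 185.0510289 ]]
scene [[315.27788021 190.52709299]]
```

View pics/scene_k.png

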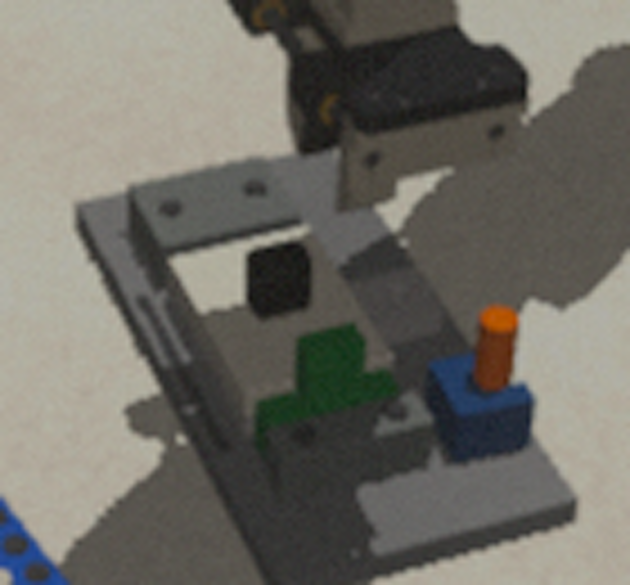

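```bash
python3 -m creep '[{"translation":[0,0.0228,0],"rot":[0,0,0],"jaw":0.045},{"translation":[0,0.0228,0],"rot":[0,0,0],"jaw":0.045},{"translation":[0,0.0229,0],"rot":[0,0,0],"jaw":0.045},{"translation":[0,0,0],"rot":[0,0,0],"jaw":0.045},{"translation":[0,0,0],"rot":[0,0,0],"jaw":0.045},{"translation":[0,0,0],"rot":[0,0,0],"jaw":0.045}]'; python3 shot.py l
python3 - <<'E'
from h import *
im=cv2.imread("pics/scene_l_full.png");x,y,k=280,205,11
a=cv2.resize(im[y:y+50,x:x+65],None,fx=k,fy=k,interpolation=cv2.INTER_CUBIC);a=np.clip(a.astype(float)*1.6,0,255).astype(np.uint8)
cv2.imwrite("pics/spl0.png",a)
P=(.5712-.0008,.1112+.0012,-.302)
for bx in SP:
    q=(proj("scene",pose(P,bx)+[0,0,.016])-[x,y]+.5)*k-.5
    for i in range(8):
        for j in range(i):
            if bin(i^j).count('1')==1: cv2.line(a,tuple(int(v) for v in q[i].round()),tuple(int(v) for v in q[j].round()),(0,0,255),1)
cv2.imwrite("pics/spl.png",a)
E
```

```text
clock: 21.17
position: [0.5514, 0.0467, 0.1872]
ee_rot: [-3.105, 0.475, -0.0]
force: [0.7, 0.1, -0.7]
width: 0.488
21.1667 [0.5514 0.0467 0.1872]
top [[280.03286469 230.57094604]]
top [[280.15309676 231.46224461]]
scene [[302.79664192 167.22929384]]
scene [[302.59237185 172.59825698]]
```

View pics/spl0.png

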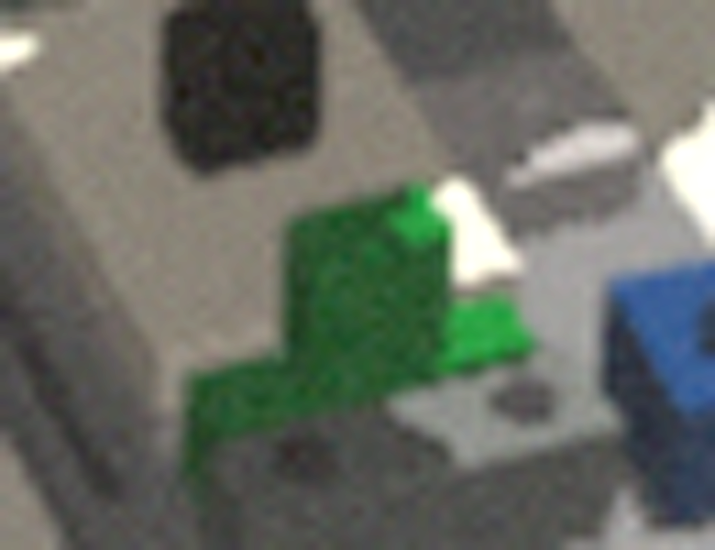

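View pics/spl.png

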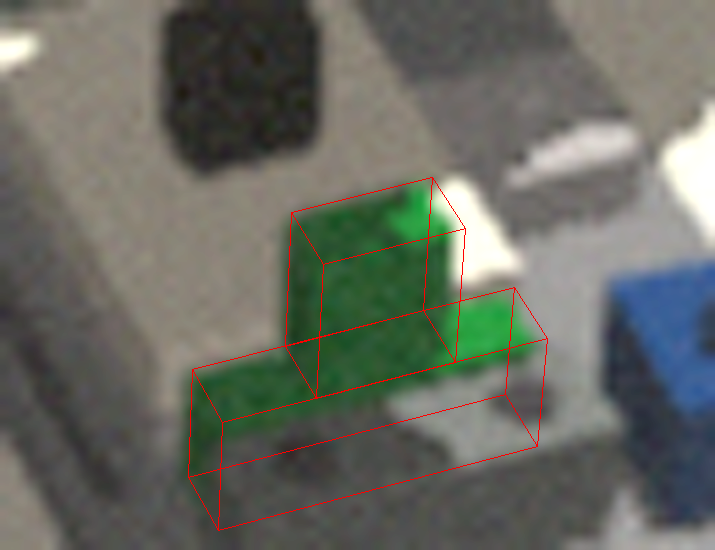

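View pics/top_l.png

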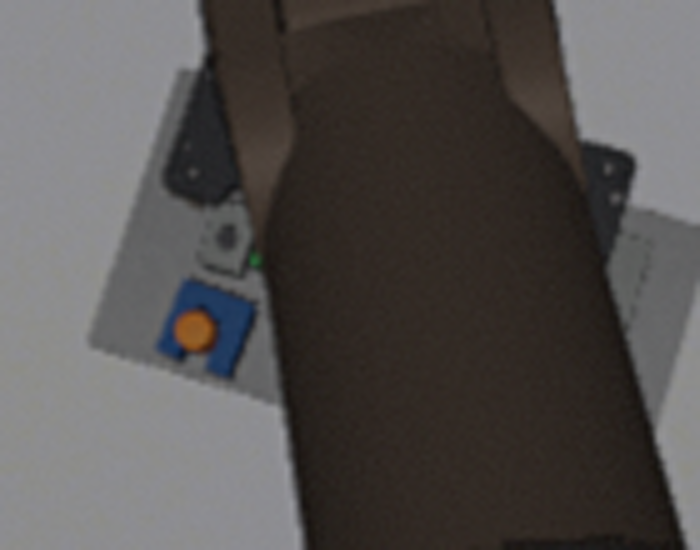

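```bash
python3 -m creep '[{"translation":[-0.001,0,0.03],"rot":[0,0,0],"jaw":0.045},{"translation":[0,0,0.03],"rot":[0,0,0],"jaw":0.045},{"translation":[0,0,0.03],"rot":[0,0,0],"jaw":0.045},{"translation":[0,0,0.02],"rot":[0,0,0],"jaw":0.045},{"translation":[0,0,0.01],"rot":[0,0,0],"jaw":0.045},{"translation":[0,0,0],"rot":[0,0,0],"jaw":0.045},{"translation":[0,0,0],"rot":[0,0,0],"jaw":0.045}]'; python3 -m creep '[{"translation":[0,0,0],"rot":[0,0,0],"jaw":0.01},{"translation":[0,0,0],"rot":[0,0,0],"jaw":0.01},{"translation":[0,0,0],"rot":[0,0,0],"jaw":0.01},{"translation":[0,0,0],"rot":[0,0,0],"jaw":0.01},{"translation":[0,0,0],"rot":[0,0,0],"jaw":0.01}]' 30; python3 shot.py m
```

```text
clock: 21.85
position: [0.5507, 0.0471, 0.0673]
ee_rot: [-3.106, 0.474, 0.0]
force: [-0.1, 0.6, -0.7]
width: 0.489
clock: 22.27
position: [0.5508, 0.0464, 0.0678]
ee_rot: [-3.105, 0.475, -0.002]
force: [-1.6, -0.1, 5.3]
width: 0.212
22.2667 [0.5508 0.0464 0.0678]
top [[281.0929757  237.74659106]]
top [[281.18952002 238.4700502 ]]
scene [[301.2727398 210.0807871]]
scene [[301.09462327 214.7400109 ]]
```

View pics/scene_m.png

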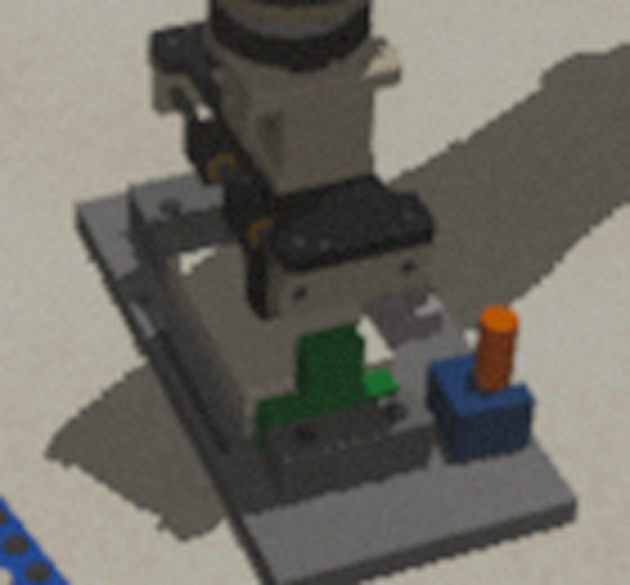

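```bash
python3 -m creep '[{"translation":[0,-0.0015,0],"rot":[0,0,0],"jaw":0.01},{"translation":[0,-0.0015,0],"rot":[0,0,0],"jaw":0.01},{"translation":[0,-0.0015,0],"rot":[0,0,0],"jaw":0.01},{"translation":[0,-0.0015,0],"rot":[0,0,0],"jaw":0.01},{"translation":[0,0,0],"rot":[0,0,0],"jaw":0.01}]'; python3 -m creep '[{"translation":[0,-0.001,0],"rot":[0,0,0],"jaw":0.01},{"translation":[0,-0.001,0],"rot":[0,0,0],"jaw":0.01},{"translation":[0,0,0],"rot":[0,0,0],"jaw":0.01},{"translation":[0,0,0],"rot":[0,0,0],"jaw":0.01}]'
```

```text
clock: 22.78
position: [0.5526, 0.0523, 0.0678]
ee_rot: [-3.105, 0.475, -0.002]
force: [-1.0, -0.3, 6.7]
width: 0.214
clock: 23.12
position: [0.5531, 0.054, 0.0678]
ee_rot: [-3.105, 0.475, -0.001]
force: [-1.3, -1.3, 6.7]
width: 0.213
```

```bash
python3 -m creep '[{"translation":[0,-0.0005,0],"rot":[0,0,0],"jaw":0.01},{"translation":[0,-0.0005,0],"rot":[0,0,0],"jaw":0.01},{"translation":[0,0,0],"rot":[0,0,0],"jaw":0.01},{"translation":[0,0,0],"rot":[0,0,0],"jaw":0.01}]';python3 -m creep '[{"translation":[0,-0.0005,0],"rot":[0,0,0],"jaw":0.01},{"translation":[0,-0.0005,0],"rot":[0,0,0],"jaw":0.01},{"translation":[0,0,0],"rot":[0,0,0],"jaw":0.01},{"translation":[0,0,0],"rot":[0,0,0],"jaw":0.01}]'
```

```text
clock: 23.45
position: [0.5534, 0.0547, 0.0678]
ee_rot: [3.105, -0.475, 0.001]
force: [-0.5, -1.0, 7.7]
width: 0.216
clock: 23.78
position: [0.5534, 0.0547, 0.0678]
ee_rot: [3.104, -0.476, 0.001]
force: [-3.6, -3.8, 8.8]
width: 0.214
```

```bash
python3 -m creep '[{"translation":[0,-0.0005,0],"rot":[0,0,0],"jaw":0.01},{"translation":[0,-0.0005,0],"rot":[0,0,0],"jaw":0.01},{"translation":[0,-0.0005,0],"rot":[0,0,0],"jaw":0.01},{"translation":[0,0,0],"rot":[0,0,0],"jaw":0.01},{"translation":[0,0,0],"rot":[0,0,0],"jaw":0.01}]' 40;python3 -m creep '[{"translation":[0,-0.0005,0],"rot":[0,0,0],"jaw":0.01},{"translation":[0,-0.0005,0],"rot":[0,0,0],"jaw":0.01},{"translation":[0,0,0],"rot":[0,0,0],"jaw":0.01},{"translation":[0,0,0],"rot":[0,0,0],"jaw":0.01}]'
```

```text
clock: 24.2
position: [0.5534, 0.0547, 0.0678]
ee_rot: [3.102, -0.478, -0.0]
force: [-3.9, -8.0, 12.5]
width: 0.214
clock: 24.53
position: [0.5534, 0.0548, 0.0678]
ee_rot: [3.101, -0.479, -0.001]
force: [-6.8, -9.9, 13.4]
width: 0.21
```

```bash
python3 -m creep '[{"translation":[0,-0.0005,0],"rot":[0,0,0],"jaw":0.01},{"translation":[0,-0.0005,0],"rot":[0,0,0],"jaw":0.01},{"translation":[0,-0.0005,0],"rot":[0,0,0],"jaw":0.01},{"translation":[0,0,0],"rot":[0,0,0],"jaw":0.01},{"translation":[0,0,0],"rot":[0,0,0],"jaw":0.01},{"translation":[0,0,0],"rot":[0,0,0],"jaw":0.01}]'; python3 shot.py n;python3 - <<'E'
from h import *
im=cv2.imread("pics/scene_n_full.png");x,y,k=280,205,11
a=cv2.resize(im[y:y+50,x:x+65],None,fx=k,fy=k,interpolation=cv2.INTER_CUBIC);a=np.clip(a.astype(float)*1.6,0,255).astype(np.uint8)
cv2.imwrite("pics/spn.png",a)
E
```

```text
clock: 25.03
position: [0.5534, 0.0548, 0.0678]
ee_rot: [3.099, -0.48, -0.002]
force: [-7.4, -14.1, 16.5]
width: 0.216
25.0333 [0.5534 0.0548 0.0678]
top [[277.81182437 236.74479225]]
top [[277.94559152 237.47932027]]
scene [[302.74508849 212.46548502]]
scene [[302.55416136 217.13158139]]
```

View pics/spn.png

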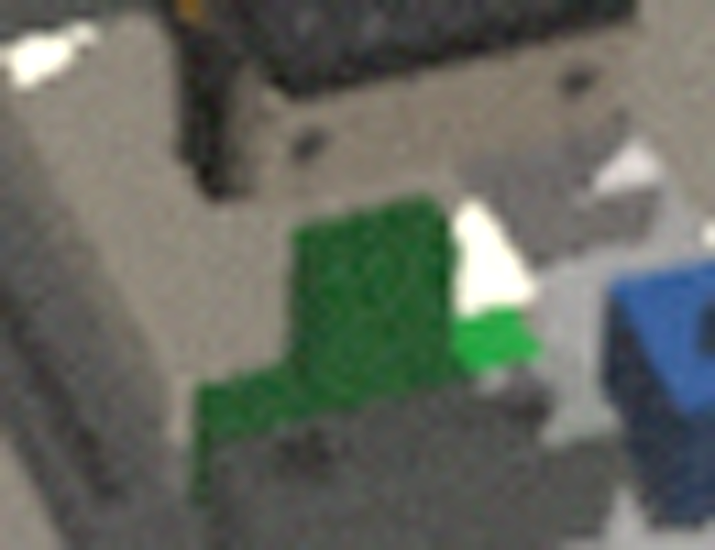

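View pics/scene_n_full.png

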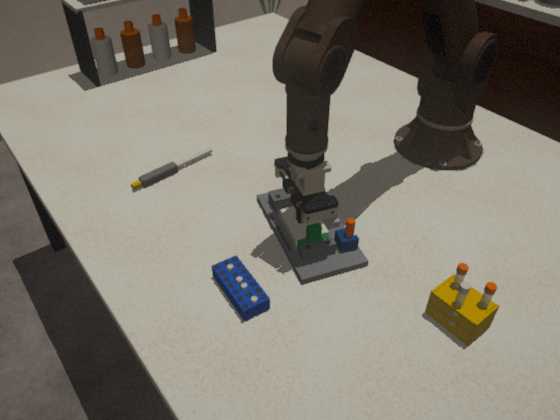

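```bash
python3 -m creep '[{"translation":[0,0,0],"rot":[0,0,0],"jaw":0.01},{"translation":[0,0,0],"rot":[0,0,0],"jaw":0.01},{"translation":[0,0,0],"rot":[0,0,0],"jaw":0.01},{"translation":[0,0,0],"rot":[0,0,0],"jaw":0.01}]'; python3 -c "
from cell import arm
print(arm.sign_off())"
```

```text
clock: 25.47
position: [0.5534, 0.0548, 0.0677]
ee_rot: [3.099, -0.48, -0.002]
force: [-6.7, -14.8, 16.6]
width: 0.219
the job is handed in; nothing more can be done
None
```

I drew the pin and parked it in the blue block's notch. I then stood the spacer in the gap by the thin stop and let it go. Finally I gripped the plate's knob and pushed the plate about 8.7 mm, until it stopped against the spacer. The job was handed in at 25.5 s of the 67 s with the arm still pushing; no verdict was reported.

My last checks, none of which failed:
- **Pin:** it stands upright in the notch in the last pictures. The head met the block at the expected height (TCP 0.071 m).
- **Spacer:** it sits fully down between plate and stop in the last pictures. It touched the base at TCP 0.067 m, the height expected for fully down.
- **Push:** the wrist force along the slide was steady at about 16 N and the plate had stopped moving. The forces on the spacer and the stop are not measured directly.
- **Racks and pipette:** they look undisturbed in the last scene picture.

The two cameras disagreed by about 2.4 mm along y. I averaged them or used distances relative to the grasped pin.

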